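# Load the nozzle cleaning cabinet and start it

## Robot

A 6-joint arm with a two-finger parallel gripper is mounted at the origin on a cart in front of the work surface, level with it; the furniture and walls round the work are solid. World frame = base frame: x ahead of the robot, y to its left, z up, the work surface at z = 0. Lengths are in m, angles in rad, forces in N, time in s.
With the tool pointing down it reaches from about 0.275 to 0.725 m from the base axis. Payload 5.6 kg.
Tool frame: the origin (TCP) lies between the finger pads; the fingertips stand 22 mm ahead of it and the grasp point (between the pads) lies 3 mm ahead of it; z points along the fingers, y is the line along which they close (so a half turn about z gives the same grasp; the last joint's range is limited). The gripper opens to 85 mm and grips with 20 to 120 N. Pads are 22 mm wide; open, the fingers measure 114 mm over their backs; the gripper's body (76 mm by 85 mm) begins 54 mm behind the grasp point. The pads swing forward as they close: fully open they stand 13 mm farther back than shut.
Start: joints at [1.42, 0.255, 0.108, 0, -1.424, -0.285], TCP at [0.232, 0.499, 0.23] pointing down, gripper open.
Joint ranges: [-2.95, 2.95], [-1.21, 1.97], [-1.09, 1.5], [-2.87, 1.71], [-2.94, -0.07], [-3.05, 3.05]. Speed limits (rad/s): [2.57, 2.57, 3.14, 3.14, 3.14, 3.14].

## Interface

Orientations are given as a rotation vector (axis times angle).
In Python, from plant import manip, read_camera, camera_info, sign_off gives the robot as it stands.
- The arm moves only by the tool apply_moves, never from a script. Its argument "plan" is a list of rows, each a list of 5 numbers: the finger opening in m, from 0 to 0.0854, then the shift along the tool's x, y, z in m, then the turn about the tool's z in degrees. A call has 1 to 20 rows; each row shifts and turns the commanded pose from where the row before left it, along the tool's axes as they then stand; what a row does not reach is not made up. A row lasts 1/8 s, in which the tool goes at most 62.5 mm and 10.7 degrees, less where a joint would pass 70% of its speed; a pose out of reach is approached as far as the arm can. A call is refused whole if a number of a shift passes 0.0625 or a number of a turn 10.7, either way. A call with a gripper value outside its range is refused whole. The fingers move at their own pace and stop on an object; the grip force is fixed at half the most. Time passes only in rows, so rows that do not move let the fingers close. It gives the time, the measured TCP pose, the force, the opening and the grip force at its end, in the units of the state.
- manip.get_state(): the state, without advancing time (a new reading comes with each control period).
- read_camera(name): name is "scene" or "top" or "wrist"; returns (picture, depth): 400x640x3 uint8, blue, green, red; 400x640 float32, m along the optical axis (not along the pixel's ray), 0 where there is no reading.
- camera_info(name): a dict with "camera_matrix" (3x3 intrinsics, pixels), "distortion" ([k1, k2, p1, p2, k3] as OpenCV has them; the pictures are not rectified), "R" (3x3) and "t" (3): a world point X has camera coordinates R X + t. Camera axes: x right, y down, z forward; pixel columns grow to the right and rows downward; lengths in m; the calibration is good to about 2 mm. A picture is of the moment at which its call begins: read the wrist's pose just before it. camera_info takes no time and is no camera call; for the wrist camera it gives the pose at the moment of the call.
- sign_off(): hands the job in; it is judged then, once.
The state is a dict: "time_s": time; "qpos": joint angles; "joint_vel": joint speeds; "joint_efforts": joint torques, N m; "ee_pos": TCP position; "tool_rot": TCP orientation; "wrist_force": force on the tool from outside, world axes, zero at the start; "wrist_torque": the same for the moment, N m; "width": finger opening in m; "finger_force": force on a finger pad.
Only numpy, scipy, OpenCV 4.12 (cv2) and the standard library are available. Lean on these libraries where they do the work, as an engineer would, in place of code of your own. Each camera call takes 0.05 s, during which the arm holds its last target. There are 200 camera calls.

## Task

The hot-air nozzles standing about on the desk are due for cleaning: work the cleaning cabinet's sticky top shutter fully back, pushing a little at each end in turn so that it does not jam askew, and put every nozzle into the chamber, on its floor. Then bring the shutter all the way home and square in the same way, push the front door shut until its spring latch snaps in, and last of all, once everything is closed, press the start button right down and let it go. Leave the flux bottle, the paste jar and the amber tape roll where they are.

Things in the scene. Friction and masses are not known exactly. Their poses are not given: they have to be found in the camera images.
- cabinet: Fixed grey sheet-metal cleaning cabinet: 244 mm deep (its x), 160 wide (y), flat top 66 mm above the desk. Origin: bottom centre of the front face; x runs from the front to the back (away from the robot), y to its left, z up. The top is open ahead of the fixed rear deck (x 135 mm on) between two lips along the sides (|y| over 67 mm); shutter tracks under the lips.
- chamber (a point): Centre of the floor of the nozzle chamber, 4 mm above the desk and 60 mm behind the front face. The chamber runs from x 5 to 115 mm of the cabinet and is 120 mm wide between the tracks (54 mm high). Loaded from above: with the shutter fully back its opening runs from x 5 to 106 mm; the front corners are narrowed by posts and shutter stops (x 0 to 5, |y| over 50 mm, 64 mm high).
- shutter: Aluminium sliding shutter, 0.6 kg, plate 134 (x) x 126 x 4 mm, underside 54 mm above the desk; origin at the centre of its underside, axes as the cabinet's; at cabinet x 72 mm when home (on stops at both front corners), 173 mm fully back. Slack, sticky tracks (left one more): pushed at one end it turns up to 0.09 rad (that end 9 mm ahead) and jams till the other end follows. Moves at 3 to 12 N.
- knob_left (a point): Point on the axis of the upright round knob near the shutter's left (+y) front corner, 76 mm above the desk: 16 mm diameter, top 86 mm above the desk, 20 mm above the cabinet's flat top. 49 mm ahead of the shutter's origin and 52 mm left of it. Cabinet x: 23 mm home, about 123 mm fully back.
- knob_right (a point): The same point of the like knob at the right (-y) end, 104 mm from the other.
- door (a joint): Front door angle, rad: 0 shut, grows as it swings out towards the robot, to 1.5. Upright hinge at its left (+y) edge; door 113 mm wide, 45 mm high (6 to 51 mm above the desk), 5 mm thick. The hinge is light and stays where it is left; the latch takes up to about 7 N at the push plate over the last 15 mm.
- door_push (a point): Middle of the push plate on the door's outer face: 88 mm from the hinge, 28.5 mm above the desk. Its -x axis points out of the outer face.
- door_hinge (a point): Point on the door's hinge line, at the same height, at the outer face.
- latch (a joint): Bevelled spring bolt at the door's free edge: how far it is pressed in (m): 0 standing out, to 0.010. It is pressed in about 7 mm while it rides over the right front post and snaps out behind it.
- start (a joint): Start button: depth pressed, 0 to 0.006 m, sprung (4 N fully down).
- start_top (a point): Top of the start button, a black round cap of 26 mm diameter pressed downwards, on the rear deck, on the cabinet's middle line (y = 0), 166 mm behind its front face.
- nozzle_wide_mid (a point): Middle (half-way up) of a light-metal hot-air nozzle, 27 x 32 mm, 32 mm high, with a wide 15 mm round mouth; it stands on its round clamp collar (16 mm high, 27 mm across its x axis, with a clamp lug on its -y side). z along the nozzle, upwards. 35 g. May be absent.
- nozzle_slim_mid (a point): Middle (half-way up) of a light-metal hot-air nozzle, 30 x 35 mm, 40 mm high, with a straight 10 mm stem; it stands on its round clamp collar (16 mm high, 30 mm across its x axis, with a clamp lug on its -y side). z along the nozzle, upwards. 35 g. May be absent.
- nozzle_bent_mid (a point): Middle (half-way up) of a light-metal hot-air nozzle, 24 x 29 mm, 42 mm high, with an 8 mm stem bent to one side (towards its -y); it stands on its round clamp collar (16 mm high, 24 mm across its x axis, with a clamp lug on its -y side). z along the nozzle, upwards. 35 g. May be absent.
- nozzle_short_mid (a point): Middle (half-way up) of a light-metal hot-air nozzle, 26 x 31 mm, 28 mm high, with a short 12 mm stem; it stands on its round clamp collar (16 mm high, 26 mm across its x axis, with a clamp lug on its -y side). z along the nozzle, upwards. 35 g. May be absent.
- flux_bottle: Tan flux bottle with a black cap, 38 mm diameter, 93 mm high, a bystander; origin at the centre of its underside.
- paste_jar: Green solder-paste jar, 44 mm diameter, 30 mm high, a bystander; origin at the centre of its underside.
- kapton_roll: Roll of amber tape (near edge of the desk) lying flat, 67 mm diameter, 19 mm high, a bystander; origin at the centre of its underside.

How it is judged:
By the outcome, as a careful person would: the job done as asked, in the order asked, and still so for the second after the job is handed in, with the robot touching nothing.
Of nozzle_wide, nozzle_slim, nozzle_bent, nozzle_short only 2 to 3 are there at a start; the rules pass over those that are not, and their reading is None.
At some moment in a run one of nozzle_wide, nozzle_slim, nozzle_bent, nozzle_short may be knocked a few centimetres aside while the robot is not near it.
Once in a run the grip may slacken for a moment while it holds something.
It also fails if it takes over 210 s, if anything falls off the work surface, if the arm or the gripper's body presses on something with over 40 N, if the wrist force passes 120 N, or if a joint passes its speed limit or range.

## Working session

There is one attempt and no reset: what is moved stays moved. The work goes in short steps, Python scripts to look and compute and a tool call to move; the robot and the scene stay as the last step left them, time stands still between calls to the robot, and variables do not carry over. Pictures are saved under pics/ and viewed, at most 14 in all, crops included, and the job is handed in when it is done.

Besides the shell and the picture viewer there is one more tool, called by a JSON object that holds its "name" and its "arguments", one argument or row to a line. apply_moves: Moves the arm, as the interface text tells. Its arguments: {"type":"object","properties":{"plan":{"type":"array","items":{"type":"array","items":{"type":"number"}}}},"required":["plan"]}

```bash
ls; mkdir -p pics
python3 - <<'E'
from plant import manip, read_camera, camera_info
import cv2, numpy as np
s=manip.get_state(); print({k:np.round(v,3).tolist() for k,v in s.items()})
for n in ("scene","top"):
    p,d=read_camera(n); i=camera_info(n); np.savez(f"pics/{n}0.npz",p=p,d=d); cv2.imwrite(f"pics/{n}0.png",p)
    print(n,{k:np.round(v,3).tolist() for k,v in i.items()}, (d>0).mean())
E
```

```text
pics
{'time_s': 0.0, 'qpos': [1.42, 0.256, 0.107, -0.001, -1.424, -0.285], 'joint_vel': [-0.0, -0.001, 0.002, 0.001, -0.002, -0.001], 'joint_efforts': [0.0, -38.664, 23.794, 5.365, -0.006, -0.0], 'ee_pos': [0.232, 0.498, 0.229], 'tool_rot': [3.065, -0.679, -0.001], 'wrist_force': [-0.794, 0.211, -0.086], 'wrist_torque': [0.008, -0.032, -0.012], 'finger_force': 0.0, 'width': 0.086}
scene {'camera_matrix': [[415.228, 0.0, 325.423], [0.0, 415.228, 192.244], [0.0, 0.0, 1.0]], 'distortion': [-0.033, 0.0, 0.0, 0.0, 0.0], 'R': [[0.874, -0.485, 0.001], [-0.318, -0.574, -0.754], [0.367, 0.659, -0.657]], 't': [-0.437, 0.228, 0.888]} 0.99603125
top {'camera_matrix': [[426.139, 0.0, 324.586], [0.0, 426.139, 201.967], [0.0, 0.0, 1.0]], 'distortion': [0.011, 0.0, 0.0, 0.0, 0.0], 'R': [[-0.018, -1.0, -0.007], [-0.992, 0.019, -0.124], [0.124, 0.005, -0.992]], 't': [0.063, 0.516, 1.315]} 0.99586328125
```

View pics/scene0.png

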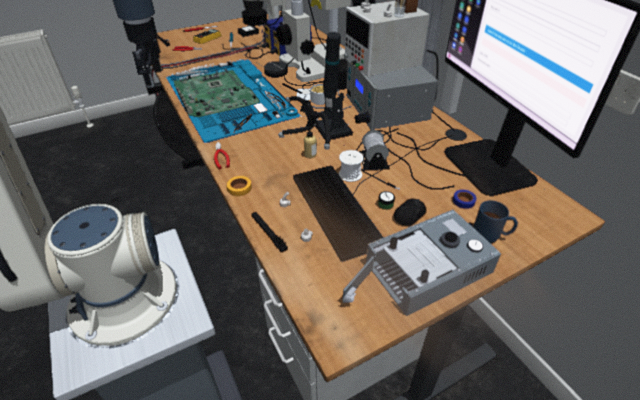

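View pics/top0.png

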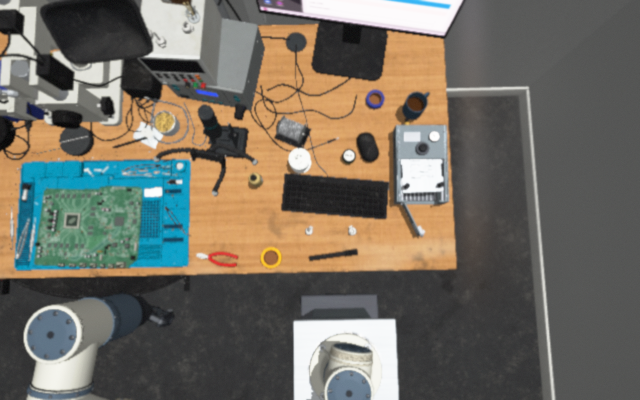

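The scene view shows the cabinet at the right (scene ~(435,260), top ~(420,165)), with its door open and two nozzles at scene (285,200) and (306,236). There may be a third by the door end at (347,297). I'll zoom in and measure.

```bash
cat > h.py <<'E'
import numpy as np, cv2
from plant import manip, read_camera, camera_info
def cast(i,uv,z):
    uv=np.atleast_2d(np.float64(uv)); R,t=np.array(i["R"]),np.array(i["t"])
    n=cv2.undistortPoints(uv[:,None],np.array(i["camera_matrix"]),np.array(i["distortion"]))[:,0]
    d=np.c_[n,np.ones(len(n))]@R; c=-R.T@t
    return c+d*((z-c[2])/d[:,2])[:,None]
def deproj(i,uv,dep):
    uv=np.atleast_2d(np.float64(uv)); R,t=np.array(i["R"]),np.array(i["t"])
    n=cv2.undistortPoints(uv[:,None],np.array(i["camera_matrix"]),np.array(i["distortion"]))[:,0]
    return (np.c_[n,np.ones(len(n))]*np.ravel(dep)[:,None]-t)@R
def cloud(i,d):
    v,u=np.mgrid[0:400,0:640]; return deproj(i,np.c_[u.ravel(),v.ravel()],d.ravel()).reshape(400,640,3)
def proj(i,X):
    r,_=cv2.Rodrigues(np.array(i["R"])); return cv2.projectPoints(np.float64(np.atleast_2d(X)),r,np.array(i["t"]),np.array(i["camera_matrix"]),np.array(i["distortion"]))[0][:,0]
E
python3 - <<'E'
from h import *
for n in ("scene","top"):
    f=np.load(f"pics/{n}0.npz"); i=camera_info(n); P=cloud(i,f["d"])
    m=((P[...,2]>.008)&(P[...,2]<.12)&(P[...,0]>.2)&(P[...,0]<.75)&(P[...,1]<.25)&(P[...,1]>-.4)).astype(np.uint8)
    k,l,st,c=cv2.connectedComponentsWithStats(m)
    for j in range(1,k):
        if st[j,4]>8: q=P[l==j]; print(n,st[j].tolist(),np.round([q.min(0),q.max(0)],3).tolist())
a=cv2.imread("pics/scene0.png")[160:320,220:520]; b=cv2.imread("pics/top0.png")[110:260,290:470]
cv2.imwrite("pics/z1.png",np.vstack([cv2.resize(a,None,fx=2.6,fy=2.6,interpolation=2)[:400,:780]]))
cv2.imwrite("pics/z2.png",cv2.resize(b,None,fx=4,fy=4,interpolation=2)[:600])
E
```

```text
scene [362, 132, 23, 36, 499] [[0.689, 0.098, 0.008], [0.75, 0.204, 0.09]]
scene [311, 151, 5, 6, 10] [[0.588, 0.248, 0.008], [0.601, 0.25, 0.026]]
scene [339, 151, 24, 28, 520] [[0.619, 0.093, 0.008], [0.712, 0.162, 0.066]]
scene [293, 165, 208, 149, 11641] [[0.402, -0.337, 0.008], [0.75, 0.191, 0.09]]
scene [226, 176, 25, 19, 246] [[0.312, 0.189, 0.008], [0.381, 0.25, 0.023]]
scene [378, 191, 17, 17, 230] [[0.646, -0.051, 0.008], [0.689, -0.008, 0.033]]
scene [280, 192, 10, 13, 71] [[0.418, 0.093, 0.008], [0.444, 0.112, 0.042]]
scene [394, 199, 33, 26, 617] [[0.649, -0.128, 0.008], [0.746, -0.065, 0.039]]
scene [251, 212, 37, 39, 295] [[0.335, -0.049, 0.008], [0.37, 0.103, 0.027]]
scene [301, 229, 11, 11, 85] [[0.414, -0.048, 0.008], [0.441, -0.024, 0.03]]
top [393, 125, 56, 112, 4035] [[0.404, -0.35, 0.008], [0.75, -0.168, 0.095]]
top [276, 127, 32, 19, 323] [[0.69, 0.106, 0.008], [0.75, 0.203, 0.085]]
top [356, 132, 23, 30, 495] [[0.649, -0.122, 0.009], [0.747, -0.053, 0.043]]
top [327, 138, 9, 4, 16] [[0.721, 0.015, 0.008], [0.731, 0.042, 0.014]]
top [289, 148, 21, 22, 381] [[0.62, 0.099, 0.009], [0.693, 0.166, 0.071]]
top [342, 149, 14, 14, 158] [[0.647, -0.047, 0.01], [0.688, -0.005, 0.041]]
top [281, 167, 108, 52, 4037] [[0.464, -0.152, 0.008], [0.635, 0.193, 0.03]]
top [305, 225, 8, 9, 49] [[0.421, 0.095, 0.008], [0.446, 0.117, 0.047]]
top [348, 225, 8, 10, 57] [[0.415, -0.042, 0.009], [0.444, -0.019, 0.035]]
top [263, 247, 19, 22, 181] [[0.313, 0.193, 0.009], [0.379, 0.25, 0.026]]
top [309, 248, 49, 12, 253] [[0.339, -0.046, 0.008], [0.371, 0.106, 0.032]]
```

View pics/z1.png

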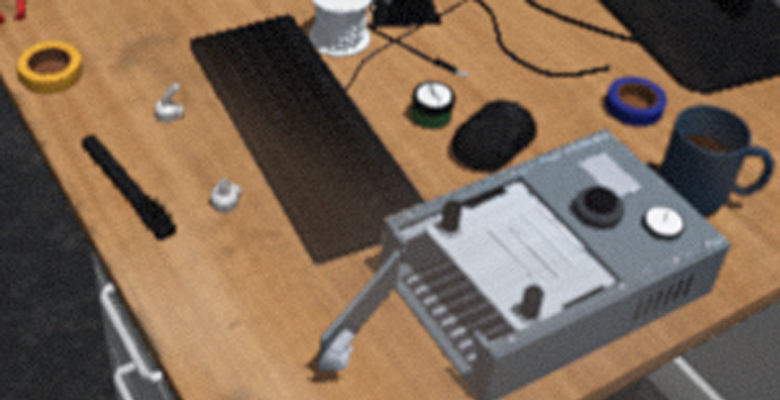

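View pics/z2.png

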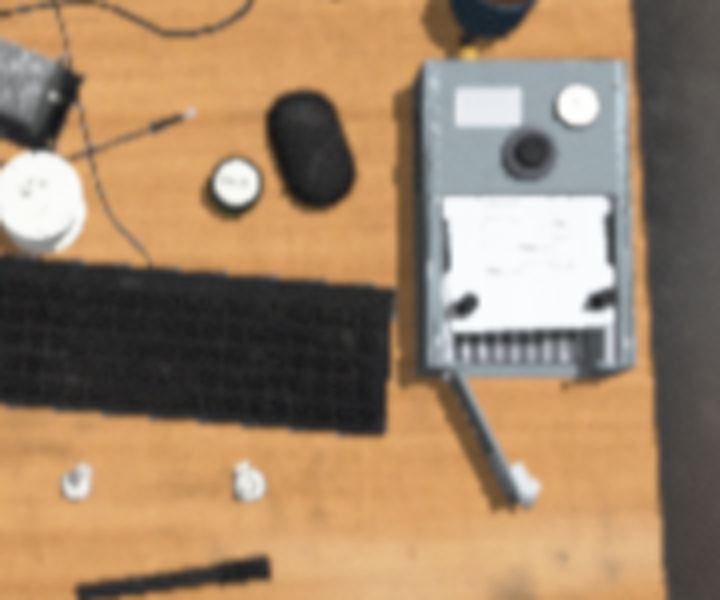

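The zooms show a bent nozzle (z1 (170,103)), a short or wide one (z1 (225,195)), and a light blob at the door's free end (z1 (338,352)). The shutter is partly back. I'll move over the nozzles and look with the wrist camera.

{"name": "apply_moves", "arguments": {
  "plan": [
    [0.085,0,0,-0.01,-8.4],
    [0.085,0,0,-0.01,-8.4],
    [0.085,0,0,-0.01,-8.4],
    [0.085,0.017,0.047,0,0],
    [0.085,0.017,0.047,0,0],
    [0.085,0.017,0.047,0,0],
    [0.085,0.017,0.047,0,0],
    [0.085,0.017,0.047,0,0],
    [0.085,0.017,0.047,0,0],
    [0.085,0.017,0.047,0,0],
    [0.085,0.017,0.047,0,0],
    [0.085,0.017,0.047,0,0],
    [0.085,0,0,0,0],
    [0.085,0,0,0,0]
  ]
}}

```text
time_s: 1.85
ee_pos: [0.3866, 0.0762, 0.2595]
tool_rot: [-3.141, -0.005, 0.001]
wrist_force: [-0.5, 0.3, -0.6]
width: 0.0847
finger_force: 0.0
```

```bash
cat >> h.py <<'E'
from scipy.spatial.transform import Rotation as Ro
def st():
    s=manip.get_state(); R=Ro.from_rotvec(s["tool_rot"]).as_matrix()
    print("t %.2f"%s["time_s"],"pos",np.round(s["ee_pos"],4),"xax",np.round(R[:,0],3),"z",np.round(R[:,2],3),"w %.4f"%s["width"],"F",np.round(s["wrist_force"],1),"ff %.0f"%s["finger_force"],"q6 %.2f"%s["qpos"][5])
    return s,R
def cam(n,tag):
    i=camera_info(n); p,d=read_camera(n); np.savez(f"pics/{tag}.npz",p=p,d=d); cv2.imwrite(f"pics/{tag}.png",p); return i,p,d
def blobs(i,d,box,zlo,zhi=.12,amin=30):
    P=cloud(i,d); (x0,x1),(y0,y1)=box
    m=((P[...,2]>zlo)&(P[...,2]<zhi)&(P[...,0]>x0)&(P[...,0]<x1)&(P[...,1]>y0)&(P[...,1]<y1)&(d>0)).astype(np.uint8)
    k,l,s,c=cv2.connectedComponentsWithStats(m); return [(s[j],P[l==j]) for j in range(1,k) if s[j,4]>amin]
E
python3 - <<'E'
from h import *
s,R=st(); i,p,d=cam("wrist","w1"); 
print("cam",np.round(-np.array(i["R"]).T@np.array(i["t"]),3),np.round(np.array(i["R"]),2).tolist())
for a,q in blobs(i,d,((.2,.7),(-.4,.2)),.008): print(a.tolist(),np.round([q.min(0),q.max(0)],3).tolist())
# cabinet from top
f=np.load("pics/top0.npz"); it=camera_info("top"); P=cloud(it,f["d"])
m=(P[...,2]>.056)&(P[...,2]<.076)&(P[...,1]<-.15)&(P[...,1]>-.36)&(P[...,0]>.45)&(P[...,0]<.78)
r=cv2.minAreaRect(np.float32(P[m][:,:2]*1000)); print(r,cv2.boxPoints(r).tolist(),P[m][:,2].mean())
E
```

```text
t 1.85 pos [0.3866 0.0762 0.2595] xax [ 1.     0.003 -0.001] z [-0.001  0.    -1.   ] w 0.0847 F [-0.5  0.3 -0.6] ff 0 q6 0.98
cam [0.465 0.076 0.404] [[0.0, -1.0, -0.0], [-0.95, -0.0, 0.31], [-0.31, -0.0, -0.95]]
[216, 0, 317, 93, 23913] [[0.462, -0.152, 0.008], [0.556, 0.194, 0.023]]
[537, 0, 103, 149, 6357] [[0.4, -0.257, 0.008], [0.556, -0.167, 0.069]]
[286, 107, 21, 24, 347] [[0.417, 0.093, 0.008], [0.444, 0.117, 0.044]]
[398, 109, 23, 26, 410] [[0.413, -0.045, 0.008], [0.442, -0.019, 0.031]]
[296, 168, 121, 27, 1565] [[0.334, -0.047, 0.008], [0.37, 0.107, 0.027]]
[220, 170, 10, 32, 194] [[0.328, 0.193, 0.008], [0.366, 0.2, 0.022]]
((603.855224609375, -250.1885528564453), (161.64991760253906, 297.46038818359375), 88.59346008300781) [[453.1859130859375, -327.33837890625], [750.556640625, -334.6399230957031], [754.5245361328125, -173.03872680664062], [457.15380859375, -165.7371826171875]] 0.06478135430001007
```

View pics/w1.png

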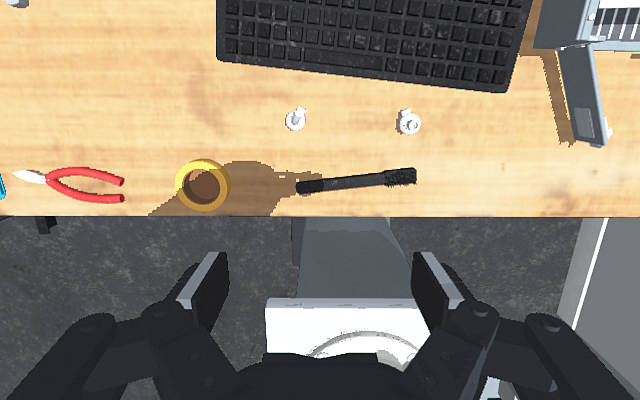

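The wrist view shows nozzles at (295,120) and (408,124), the door at (580,95) with its push plate facing left, and the tape roll at (203,185). Next I'll look over the cabinet and door.

{"name": "apply_moves", "arguments": {
  "plan": [
    [0.085,0.012,0.04,-0.005,0],
    [0.085,0.012,0.04,-0.005,0],
    [0.085,0.012,0.04,-0.005,0],
    [0.085,0.012,0.04,-0.005,0],
    [0.085,0.012,0.04,-0.005,0],
    [0.085,0.012,0.04,-0.005,0],
    [0.085,0.012,0.04,-0.005,0],
    [0.085,0.012,0.04,-0.005,0],
    [0.085,0,0,0,0],
    [0.085,0,0,0,0]
  ]
}}

```text
time_s: 3.15
ee_pos: [0.4846, -0.2422, 0.2994]
tool_rot: [-3.141, -0.009, 0.001]
wrist_force: [1.0, 0.5, 0.1]
width: 0.0846
finger_force: 0.0
```

Run:
```python
from h import *
s,R=st(); i,p,d=cam("wrist","w2")
for a,q in blobs(i,d,((.2,.7),(-.4,.2)),.008): print(a.tolist(),np.round([q.min(0),q.max(0)],3).tolist())
```

```text
t 3.15 pos [ 0.4846 -0.2422  0.2994] xax [ 1.     0.005 -0.001] z [-0.001  0.    -1.   ] w 0.0846 F [1.  0.5 0.1] ff 0 q6 1.75
[0, 0, 37, 35, 1116] [[0.623, 0.1, 0.008], [0.661, 0.134, 0.054]]
[115, 0, 44, 16, 515] [[0.645, -0.048, 0.008], [0.662, -0.009, 0.033]]
[177, 0, 44, 14, 431] [[0.648, -0.122, 0.008], [0.663, -0.075, 0.033]]
[255, 0, 152, 214, 18115] [[0.401, -0.332, 0.008], [0.651, -0.169, 0.089]]
[0, 22, 252, 145, 24402] [[0.46, -0.155, 0.008], [0.638, 0.186, 0.023]]
[57, 175, 28, 21, 345] [[0.416, 0.092, 0.008], [0.445, 0.115, 0.043]]
[163, 177, 20, 22, 308] [[0.413, -0.046, 0.008], [0.443, -0.021, 0.03]]
[86, 225, 105, 22, 1162] [[0.335, -0.049, 0.008], [0.369, 0.107, 0.028]]
[14, 227, 18, 27, 281] [[0.326, 0.191, 0.008], [0.366, 0.2, 0.022]]
```

View pics/w2.png

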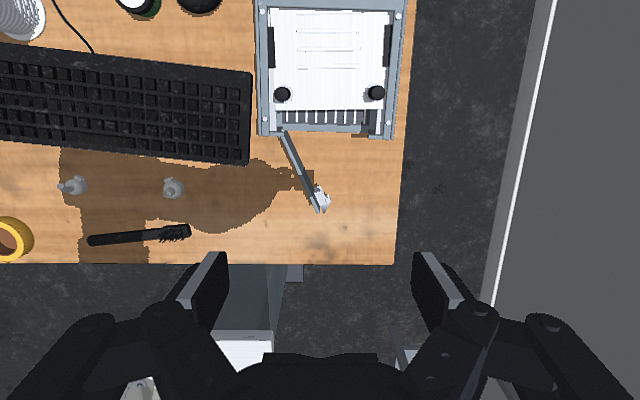

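The cabinet sits at top centre with knobs at (282,94) and (376,92). The two nozzles are at (72,185) and (172,187), and a white item stands at the door's end at (322,195). I'll zoom on that one and get numbers.

Run:
```python
from h import *
i=camera_info("wrist"); f=np.load("pics/w2.npz"); p,d=f["p"],f["d"]; P=cloud(i,d)
cv2.imwrite("pics/z3.png",np.hstack([cv2.resize(p[120:225,255:345],None,fx=5,fy=5,interpolation=2),cv2.resize(p[165:215,155:195],(320,525),interpolation=2)]))
# knobs: dark top at z~.086
m=(P[...,2]>.079)&(P[...,2]<.095)&(P[...,1]<-.15)
for a,q in blobs(i,d,((.45,.7),(-.35,-.15)),.079,.095,10): print("knob",np.round(q[:,:2].mean(0),4),np.round([q.min(0),q.max(0)],3).tolist())
m=(P[...,2]>.060)&(P[...,2]<.072)&(P[...,1]<-.15)&(P[...,1]>-.36)&(P[...,0]>.45)&(P[...,0]<.66)
r=cv2.minAreaRect(np.float32(P[m][:,:2]*1000)); print(cv2.boxPoints(r).tolist())
# light thing near door end
q=P[150:225,290:345].reshape(-1,3); c=p[150:225,290:345].reshape(-1,3); k=(c.min(1)>200)&(q[:,2]>.004)
print("white",np.round([q[k].min(0),q[k].max(0),np.median(q[k],0)],3).tolist(),k.sum())
k2=(c.min(1)<=200)&(q[:,2]>.03)
print("door",np.round([q[k2].min(0),q[k2].max(0)],3).tolist())
for z in (.045,.050): 
  k=abs(q[:,2]-z)<.004; print(z,np.round(q[k][::6],3).tolist()[:25])
```

```text
knob [ 0.5569 -0.2004] [[0.55, -0.208, 0.081], [0.564, -0.193, 0.089]]
knob [ 0.5589 -0.3032] [[0.552, -0.311, 0.079], [0.566, -0.296, 0.089]]
[[505.6100769042969, -328.97882080078125], [651.076904296875, -332.3025817871094], [654.734375, -172.22817993164062], [509.267578125, -168.9044189453125]]
white [[0.413, -0.257, 0.02], [0.435, -0.235, 0.04], [0.422, -0.244, 0.038]] 144
door [[0.401, -0.257, 0.03], [0.563, -0.205, 0.444]]
0.045 [[0.49, -0.206, 0.048], [0.483, -0.209, 0.049], [0.476, -0.212, 0.048], [0.468, -0.216, 0.043], [0.46, -0.219, 0.041], [0.454, -0.222, 0.045], [0.445, -0.226, 0.044], [0.439, -0.229, 0.049], [0.431, -0.232, 0.042], [0.424, -0.235, 0.047], [0.415, -0.239, 0.041]]
0.05 [[0.49, -0.205, 0.052], [0.487, -0.207, 0.047], [0.485, -0.208, 0.053], [0.482, -0.205, 0.05], [0.481, -0.206, 0.051], [0.48, -0.207, 0.051], [0.479, -0.209, 0.054], [0.478, -0.21, 0.052], [0.476, -0.212, 0.048], [0.474, -0.209, 0.052], [0.473, -0.21, 0.052], [0.471, -0.212, 0.053], [0.47, -0.214, 0.052], [0.468, -0.216, 0.048], [0.466, -0.212, 0.053], [0.464, -0.213, 0.051], [0.463, -0.216, 0.052], [0.461, -0.218, 0.049], [0.46, -0.216, 0.052], [0.458, -0.218, 0.051], [0.456, -0.221, 0.048], [0.454, -0.217, 0.051], [0.453, -0.218, 0.052], [0.452, -0.221, 0.051], [0.45, -0.222, 0.052]]
```

View pics/z3.png

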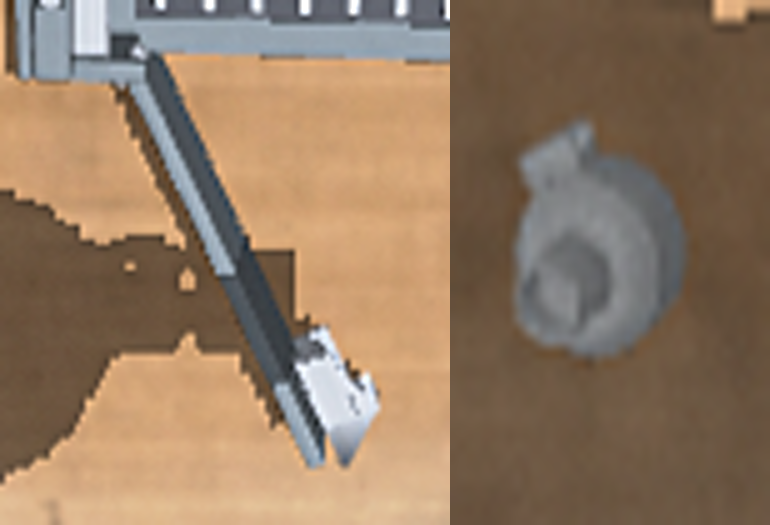

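The white item is the door's latch housing with its bevelled bolt, so there are two nozzles: a bent one and a short-stemmed one. The shutter is about 27 mm back and slightly skewed. Next I'll check where the open fingertips are before using them to push both knobs.

Run:
```python
from h import *
s,R=st(); i=camera_info("wrist"); f=np.load("pics/w2.npz"); P=cloud(i,f["d"])
T=(P-s["ee_pos"])@R
m=(abs(T[...,2])<.06)&(np.abs(T[...,0])<.05)&(np.abs(T[...,1])<.08)
for sg in (1,-1):
    q=T[m&(sg*T[...,1]>0)]; print(np.round([q.min(0),q.max(0)],3).tolist()); q=q[q[:,2]>q[:,2].max()-.006]; print("tip",np.round([q.min(0),q.max(0)],3).tolist())
```

```text
t 3.20 pos [ 0.4844 -0.242   0.2997] xax [ 1.     0.006 -0.   ] z [-0.  0. -1.] w 0.0850 F [ 0.1 -0.1  1. ] ff 0 q6 1.75
[[-0.012, 0.042, -0.06], [0.014, 0.071, -0.014]]
tip [[-0.012, 0.042, -0.02], [0.01, 0.05, -0.014]]
[[-0.012, -0.067, -0.06], [0.014, -0.041, -0.014]]
tip [[-0.012, -0.049, -0.02], [0.011, -0.042, -0.014]]
```

Run:
```python
from h import *
s,R=st(); i=camera_info("wrist"); f=np.load("pics/w2.npz"); P=cloud(i,f["d"])
T=(P-s["ee_pos"])@R
for u in (190,205,212,220,226):
  print(u,[(v,np.round(T[v,u]*1000).astype(int).tolist()) for v in range(244,312,6)])
pr=lambda t: proj(i,s["ee_pos"]+R@np.array(t))
print(pr([0,.0425,.022]),pr([0,.0425,.009]),pr([0,.0425,-.014]),pr([.011,.0425,.009]))
```

```text
t 3.20 pos [ 0.4844 -0.242   0.2997] xax [ 1.     0.006 -0.   ] z [-0.  0. -1.] w 0.0850 F [ 0.1 -0.1  1. ] ff 0 q6 1.75
190 [(244, [-149, -200, 298]), (250, [-160, -201, 299]), (256, [-170, -202, 298]), (262, [-181, -204, 299]), (268, [6, -55, -26]), (274, [6, -53, -30]), (280, [10, -48, -41]), (286, [10, -47, -45]), (292, [10, -45, -49]), (298, [11, -44, -53]), (304, [8, -44, -52]), (310, [6, -44, -53])]
205 [(244, [-150, -177, 298]), (250, [-160, -178, 299]), (256, [10, -49, -23]), (262, [10, -47, -28]), (268, [11, -45, -33]), (274, [11, -44, -38]), (280, [10, -42, -42]), (286, [9, -42, -43]), (292, [6, -42, -43]), (298, [5, -42, -45]), (304, [2, -42, -45]), (310, [1, -42, -46])]
212 [(244, [-150, -166, 299]), (250, [-160, -167, 298]), (256, [10, -46, -23]), (262, [10, -44, -28]), (268, [10, -43, -33]), (274, [8, -42, -34]), (280, [6, -42, -35]), (286, [4, -42, -35]), (292, [2, -42, -36]), (298, [-1, -42, -37]), (304, [-2, -42, -39]), (310, [-5, -42, -39])]
220 [(244, [-149, -153, 298]), (250, [-160, -154, 298]), (256, [10, -42, -24]), (262, [8, -42, -24]), (268, [6, -42, -26]), (274, [4, -42, -27]), (280, [1, -42, -27]), (286, [-2, -42, -28]), (292, [-4, -42, -29]), (298, [-7, -42, -29]), (304, [-9, -42, -30]), (310, [-11, -42, -31])]
226 [(244, [-150, -145, 299]), (250, [-161, -146, 300]), (256, [6, -42, -16]), (262, [3, -42, -16]), (268, [1, -42, -17]), (274, [-2, -42, -18]), (280, [-4, -42, -19]), (286, [-7, -42, -20]), (292, [-9, -42, -21]), (298, [-375, -213, 472]), (304, [-375, -207, 450]), (310, [-376, -202, 431])]
[[393.35126764 232.59697231]] [[398.69639312 243.05443096]] [[410.34643829 265.84102242]] [[400.31318734 224.09306217]]
```

{"name": "apply_moves", "arguments": {
  "plan": [
    [0.027,0,0,0,1.6],
    [0.027,0,0,0,0],
    [0.027,0,0,0,0],
    [0.027,0,0,0,0],
    [0.027,0,0,0,0],
    [0.027,0,0,0,0]
  ]
}}

```text
time_s: 3.95
ee_pos: [0.4841, -0.2434, 0.2998]
tool_rot: [-3.141, 0.038, 0.0]
wrist_force: [-0.1, -0.4, -0.1]
width: 0.0268
finger_force: 0.0
```

```bash
cat >> h.py <<'E'
def tips(tag):
    s,R=st(); i,p,d=cam("wrist",tag); T=(cloud(i,d)-s["ee_pos"])@R
    m=(T[...,2]>-.06)&(T[...,2]<.06)&(np.abs(T[...,0])<.05)&(np.abs(T[...,1])<.08)
    for sg in (1,-1):
        q=T[m&(sg*T[...,1]>0)]; q=q[q[:,2]>q[:,2].max()-.006]; print("tip",np.round([q.min(0),q.max(0)],3).tolist())
E
python3 -c "
from h import *
tips('w3')"
```

```text
t 3.95 pos [ 0.4841 -0.2434  0.2998] xax [ 1.    -0.024 -0.   ] z [-0.  0. -1.] w 0.0268 F [-0.1 -0.4 -0.1] ff 0 q6 1.72
tip [[-0.011, 0.014, -0.009], [0.011, 0.026, -0.003]]
tip [[-0.012, -0.025, -0.009], [0.011, -0.013, -0.003]]
```

{"name": "apply_moves", "arguments": {
  "plan": [
    [0.0,0,0,0,0],
    [0.0,0,0,0,0],
    [0.0,0,0,0,0],
    [0.0,0,0,0,0],
    [0.0,0,0,0,0]
  ]
}}

```text
time_s: 4.62
ee_pos: [0.4842, -0.2434, 0.2998]
tool_rot: [-3.141, 0.038, -0.0]
wrist_force: [0.1, 0.6, -0.3]
width: -0.0
finger_force: 0.0
```

```bash
python3 -c "
from h import *
tips('w4')"
```

```text
t 4.62 pos [ 0.4842 -0.2434  0.2998] xax [ 1.    -0.024  0.   ] z [ 0.  0. -1.] w -0.0000 F [ 0.1  0.6 -0.3] ff 0 q6 1.72
tip [[0.005, 0.0, -0.012], [0.011, 0.013, -0.006]]
tip [[0.006, -0.012, -0.011], [0.011, -0.0, -0.005]]
```

Run:
```python
from h import *
s,R=st(); i,p,d=cam("scene","s1"); P=cloud(i,d)
m=(abs(P[...,0]-s["ee_pos"][0])<.03)&(abs(P[...,1]-s["ee_pos"][1])<.03)&(P[...,2]>.15)&(P[...,2]<.4)
q=P[m]; print(m.sum(), np.round(np.sort(q[:,2])[:20],3)); l=q[q[:,2]<q[:,2].min()+.012]; print(np.round([l.min(0),l.max(0)],3))
```

```text
t 4.67 pos [ 0.4842 -0.2434  0.2998] xax [ 1.    -0.024  0.   ] z [ 0.  0. -1.] w 0.0000 F [ 0.3  0.2 -0.2] ff 0 q6 1.72
917 [0.301 0.301 0.301 0.302 0.303 0.303 0.303 0.303 0.304 0.304 0.304 0.304
 0.305 0.306 0.306 0.306 0.306 0.307 0.307 0.307]
[[ 0.473 -0.258  0.301]
 [ 0.492 -0.239  0.313]]
```

{"name": "apply_moves", "arguments": {
  "plan": [
    [0,-0.021,-0.039,0,0],
    [0,-0.021,-0.039,0,0],
    [0,-0.021,-0.039,0,0],
    [0,0,0,0.037,0],
    [0,0,0,0.037,0],
    [0,0,0,0.037,0],
    [0,0,0,0.037,0],
    [0,0,0,0.037,0],
    [0,0,0,0.037,0],
    [0,0,0,0.037,0],
    [0,0,0,0.005,0],
    [0,0,0,0.005,0],
    [0,0,0,0.005,0],
    [0,0,0,0,0],
    [0,0,0,0,0]
  ]
}}

```text
time_s: 6.6
ee_pos: [0.4244, -0.1249, 0.0263]
tool_rot: [3.141, -0.037, 0.002]
wrist_force: [0.3, -0.5, 0.1]
width: 0.0001
finger_force: 0.0
```

Run:
```python
from h import *
tips("w5"); s=manip.get_state(); i,p,d=cam("scene","s2"); P=cloud(i,d)
u,v=proj(i,s["ee_pos"])[0].astype(int); print(u,v)
cv2.imwrite("pics/z4.png",np.hstack([cv2.resize(p[v-40:v+30,u-50:u+50],None,fx=4,fy=4,interpolation=2),cv2.resize(np.load("pics/w5.npz")["p"][180:300,270:370],(400,480))[:280]]))
m=(abs(P[...,0]-s["ee_pos"][0])<.03)&(abs(P[...,1]-s["ee_pos"][1])<.03)&(P[...,2]>.006)&(P[...,2]<.1)
print(np.round(np.sort(P[m][:,2])[:10],3))
```

```text
t 6.60 pos [ 0.4244 -0.1249  0.0263] xax [ 1.    -0.024  0.001] z [ 0.001 -0.    -1.   ] w 0.0001 F [ 0.3 -0.5  0.1] ff 0 q6 1.48
tip [[-0.05, 0.0, 0.024], [0.05, 0.08, 0.028]]
tip [[-0.05, -0.08, 0.022], [0.04, -0.0, 0.028]]
323 256
[0.03  0.03  0.031 0.032 0.034 0.034 0.034 0.035 0.035 0.035]
```

View pics/z4.png

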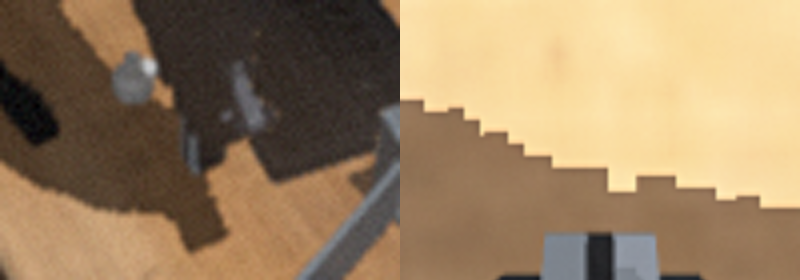

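The crop shows the tips still well above the desk, with a gap to their shadow. I'll step down gently and watch the force.

{"name": "apply_moves", "arguments": {
  "plan": [
    [0,0,0,0.003,0],
    [0,0,0,0.003,0],
    [0,0,0,0,0]
  ]
}}

```text
time_s: 7.08
ee_pos: [0.4236, -0.1249, 0.0194]
tool_rot: [3.141, -0.038, -0.001]
wrist_force: [-0.5, 0.2, -0.0]
width: 0.0001
finger_force: 0.0
```

{"name": "apply_moves", "arguments": {
  "plan": [
    [0,0,0,0.002,0],
    [0,0,0,0,0]
  ]
}}

```text
time_s: 7.32
ee_pos: [0.4239, -0.1249, 0.0176]
tool_rot: [3.141, -0.038, -0.0]
wrist_force: [-0.0, 0.4, -1.0]
width: -0.0001
finger_force: 0.0
```

{"name": "apply_moves", "arguments": {
  "plan": [
    [0,0,0,0.003,0],
    [0,0,0,0.003,0],
    [0,0,0,0.003,0],
    [0,0,0,0,0]
  ]
}}

```text
time_s: 7.82
ee_pos: [0.4237, -0.1249, 0.0085]
tool_rot: [3.141, -0.038, -0.001]
wrist_force: [-0.5, -0.2, 1.0]
width: -0.0001
finger_force: 0.0
```

{"name": "apply_moves", "arguments": {
  "plan": [
    [0,0,0,0.002,0],
    [0,0,0,0.002,0],
    [0,0,0,0,0]
  ]
}}

```text
time_s: 8.2
ee_pos: [0.4238, -0.1249, 0.0046]
tool_rot: [3.141, -0.038, -0.001]
wrist_force: [-0.1, -0.8, 0.1]
width: 0.0001
finger_force: 0.0
```

Run:
```python
from h import *
s,R=st(); i,p,d=cam("scene","s3"); P=cloud(i,d)
m=(abs(P[...,0]-s["ee_pos"][0])<.03)&(abs(P[...,1]-s["ee_pos"][1])<.03)&(P[...,2]>.004)&(P[...,2]<.1)
print(np.round(np.sort(P[m][:,2])[:10],3)); i,p,d=cam("wrist","w6"); T=(cloud(i,d)-s["ee_pos"])@R
print([(v,np.round(T[v,316]*1000).tolist()) for v in range(225,262,4)])
```

```text
t 8.20 pos [ 0.4238 -0.1249  0.0046] xax [ 1.    -0.024 -0.   ] z [-0. -0. -1.] w 0.0001 F [-0.1 -0.8  0.1] ff 0 q6 1.48
[0.006 0.009 0.01  0.011 0.011 0.011 0.012 0.013 0.013 0.013]
[(225, [13.0, -2.0, 4.0]), (229, [10.0, -2.0, 5.0]), (233, [8.0, -2.0, 4.0]), (237, [6.0, -2.0, 4.0]), (241, [10.0, -1.0, -8.0]), (245, [10.0, -1.0, -13.0]), (249, [11.0, -1.0, -17.0]), (253, [11.0, -1.0, -21.0]), (257, [10.0, -1.0, -24.0]), (261, [10.0, -1.0, -27.0])]
```

The written tool geometry says the tips stand 22 mm ahead of the TCP, but I see no contact at TCP z = 4.6 mm. I'll find the true touch height.

{"name": "apply_moves", "arguments": {
  "plan": [
    [0,0,0,0.002,0],
    [0,0,0,0.002,0],
    [0,0,0,0,0]
  ]
}}

```text
time_s: 8.68
ee_pos: [0.4238, -0.1249, 0.0006]
tool_rot: [3.141, -0.038, -0.001]
wrist_force: [0.5, -0.4, 0.3]
width: 0.0001
finger_force: 0.0
```

{"name": "apply_moves", "arguments": {
  "plan": [
    [0,0,0,0.002,0],
    [0,0,0,0,0]
  ]
}}

```text
time_s: 8.93
ee_pos: [0.4239, -0.1249, -0.0013]
tool_rot: [3.141, -0.038, -0.0]
wrist_force: [-0.5, 0.3, -1.1]
width: -0.0001
finger_force: 0.0
```

{"name": "apply_moves", "arguments": {
  "plan": [
    [0,0,0,0.002,0],
    [0,0,0,0,0]
  ]
}}

```text
time_s: 9.18
ee_pos: [0.424, -0.125, -0.0015]
tool_rot: [3.141, -0.036, 0.001]
wrist_force: [-7.3, 2.5, 20.4]
width: -0.0
finger_force: 10.3
```

Touch is at TCP z ≈ -1 mm. So the closed tips lie at the TCP rather than 22 mm ahead, and the open tips about 13 mm behind it. I'll use these measured offsets from here on. Now lift and go to the front of the knobs, fingers fully open.

{"name": "apply_moves", "arguments": {
  "plan": [
    [0,0,0,-0.0235,0],
    [0,0,0,-0.04,0],
    [0,0,0,-0.04,0],
    [0.0854,0.0178,0.0206,0,0],
    [0.0854,0.0178,0.0206,0,0],
    [0.0854,0.0178,0.0206,0,0],
    [0.0854,0.0178,0.0206,0,0],
    [0.0854,0.0178,0.0206,0,0],
    [0.0854,0.0178,0.0206,0,0],
    [0.0854,0,0,0,0],
    [0.0854,0,0,0,0]
  ]
}}

```text
time_s: 10.55
ee_pos: [0.5273, -0.2507, 0.0999]
tool_rot: [-3.141, 0.038, 0.001]
wrist_force: [0.6, -0.0, -0.5]
width: 0.0849
finger_force: 0.0
```

Run:
```python
from h import *
s,R=st(); i,p,d=cam("wrist","w7"); P=cloud(i,d)
for a,q in blobs(i,d,((.53,.7),(-.35,-.15)),.079,.093,10): print("knob",np.round([q.min(0),q.max(0)],3).tolist(), "tool",np.round((q-s["ee_pos"])@R,3).mean(0))
```

```text
t 10.55 pos [ 0.5273 -0.2507  0.0999] xax [ 1.    -0.024 -0.001] z [-0.001  0.    -1.   ] w 0.0849 F [ 0.6 -0.  -0.5] ff 0 q6 1.72
knob [[0.552, -0.312, 0.079], [0.568, -0.296, 0.088]] tool [0.03437111 0.05179203 0.01414695]
knob [[0.55, -0.209, 0.079], [0.565, -0.193, 0.089]] tool [ 0.02989367 -0.05003418  0.01412785]
```

View pics/w7.png

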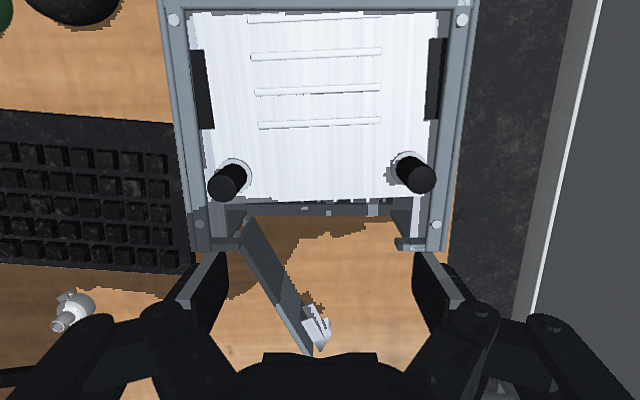

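The view shows knobs at (228,182) and (416,177), evenly spaced ahead of the two open fingers. I'll descend and push, alternating the ends with small yaw swings.

{"name": "apply_moves", "arguments": {
  "plan": [
    [0.0854,0,0,0.014,0],
    [0.0854,0,0,0.014,0],
    [0.0854,0,0,0.014,0],
    [0.0854,0,0,0,0],
    [0.0854,0.005,0,0,0],
    [0.0854,0.005,0,0,0],
    [0.0854,0.004,0,0,2],
    [0.0854,0.004,0,0,-4],
    [0.0854,0.004,0,0,4],
    [0.0854,0.004,0,0,-4],
    [0.0854,0.004,0,0,4],
    [0.0854,0.004,0,0,-4],
    [0.0854,0.004,0,0,2],
    [0.0854,0,0,0,0]
  ]
}}

```text
time_s: 12.35
ee_pos: [0.5654, -0.2519, 0.058]
tool_rot: [-3.141, 0.039, 0.002]
wrist_force: [-2.4, 0.4, -0.3]
width: 0.0856
finger_force: 1.5
```

```bash
cat >> h.py <<'E'
def knobs(tag):
    s,R=st(); i,p,d=cam("wrist",tag); x=np.array([np.cos(-.0229),np.sin(-.0229)]); y=np.array([-x[1],x[0]])
    for a,q in blobs(i,d,((.48,.75),(-.35,-.15)),.079,.093,10):
        c=((q.min(0)+q.max(0))/2)[:2]-[.5074,-.2489]; print("knob cab",np.round([c@x,c@y],4),"tool",np.round(((q-s["ee_pos"])@R).mean(0),3),a[4])
E
python3 -c "
from h import *
knobs('w8')"
```

```text
t 12.35 pos [ 0.5654 -0.2519  0.058 ] xax [ 1.    -0.025 -0.001] z [-0.001  0.    -1.   ] w 0.0856 F [-2.4  0.4 -0.3] ff 2 q6 1.71
knob cab [ 0.1594 -0.0009] tool [ 0.101 -0.001 -0.029] 2030
knob cab [ 0.1561 -0.0143] tool [ 0.098  0.012 -0.021] 14
knob cab [ 0.1521 -0.0051] tool [ 0.094  0.003 -0.021] 14
knob cab [ 0.1512 -0.0118] tool [ 0.093  0.01  -0.021] 13
knob cab [0.1501 0.0025] tool [ 0.092 -0.004 -0.021] 15
knob cab [ 0.0651 -0.0522] tool [ 0.013  0.048 -0.028] 2265
knob cab [0.0645 0.0494] tool [ 0.012 -0.049 -0.028] 2278
```

{"name": "apply_moves", "arguments": {
  "plan": [
    [0.0854,0.004,0,0,2],
    [0.0854,0.004,0,0,-4],
    [0.0854,0.004,0,0,4],
    [0.0854,0.004,0,0,-4],
    [0.0854,0.004,0,0,4],
    [0.0854,0.004,0,0,-4],
    [0.0854,0.004,0,0,4],
    [0.0854,0.004,0,0,-4],
    [0.0854,0.004,0,0,4],
    [0.0854,0.004,0,0,-4],
    [0.0854,0.002,0,0,2],
    [0.0854,0,0,0,0]
  ]
}}

```text
time_s: 13.9
ee_pos: [0.6079, -0.2531, 0.0583]
tool_rot: [3.141, -0.039, 0.0]
wrist_force: [-3.1, -0.6, 1.0]
width: 0.0852
finger_force: 1.6
```

{"name": "apply_moves", "arguments": {
  "plan": [
    [0.0854,0.002,0,0,0],
    [0.0854,0.001,0,0,0],
    [0.0854,0,0,0,0]
  ]
}}

```text
time_s: 14.28
ee_pos: [0.6106, -0.2529, 0.0583]
tool_rot: [-3.141, 0.038, 0.0]
wrist_force: [-5.2, 0.5, 0.8]
width: 0.0857
finger_force: 2.0
```

{"name": "apply_moves", "arguments": {
  "plan": [
    [0.0854,0.002,0,0,0],
    [0.0854,0,0,0,0]
  ]
}}

```text
time_s: 14.52
ee_pos: [0.6127, -0.2531, 0.0583]
tool_rot: [-3.141, 0.038, -0.0]
wrist_force: [-4.1, -0.0, 1.3]
width: 0.0856
finger_force: 2.0
```

{"name": "apply_moves", "arguments": {
  "plan": [
    [0.0854,0.002,0,0,0],
    [0.0854,0,0,0,0]
  ]
}}

```text
time_s: 14.78
ee_pos: [0.6143, -0.2532, 0.0582]
tool_rot: [-3.141, 0.038, 0.002]
wrist_force: [-6.0, 0.3, 1.5]
width: 0.0858
finger_force: 2.7
```

{"name": "apply_moves", "arguments": {
  "plan": [
    [0.0854,0.002,0,0,0],
    [0.0854,0,0,0,0]
  ]
}}

```text
time_s: 15.02
ee_pos: [0.6144, -0.2533, 0.0582]
tool_rot: [-3.141, 0.038, 0.008]
wrist_force: [-11.0, 1.4, 3.7]
width: 0.0852
finger_force: 5.4
```

{"name": "apply_moves", "arguments": {
  "plan": [
    [0.0854,0.002,0,0,0],
    [0.0854,0,0,0,0]
  ]
}}

```text
time_s: 15.28
ee_pos: [0.6145, -0.2532, 0.0581]
tool_rot: [-3.14, 0.039, 0.013]
wrist_force: [-16.2, 3.1, 8.7]
width: 0.0853
finger_force: 7.9
```

{"name": "apply_moves", "arguments": {
  "plan": [
    [0.0854,0.001,0,0,1.5],
    [0.0854,0,0,0,0],
    [0.0854,0,0,0,-3],
    [0.0854,0,0,0,0],
    [0.0854,0,0,0,1.5],
    [0.0854,0,0,0,0]
  ]
}}

```text
time_s: 16.02
ee_pos: [0.6146, -0.2533, 0.0576]
tool_rot: [-3.14, 0.042, 0.016]
wrist_force: [-17.9, 2.7, 8.0]
width: 0.0854
finger_force: 9.0
```

The shutter is against its rear stop. I'll back off, rise and check it, then go look at the nozzles up close.

{"name": "apply_moves", "arguments": {
  "plan": [
    [0.0854,-0.01,0,0,0],
    [0.0854,-0.015,0,0,0],
    [0.0854,-0.015,0,-0.03,0],
    [0.0854,-0.02,0,-0.04,0],
    [0.0854,-0.02,0,-0.04,0],
    [0.0854,-0.02,0,-0.04,0],
    [0.0854,0,0,0,0],
    [0.0854,0,0,0,0]
  ]
}}

```text
time_s: 17.02
ee_pos: [0.5207, -0.2508, 0.2085]
tool_rot: [-3.141, 0.037, -0.004]
wrist_force: [0.6, 0.7, -1.4]
width: 0.0853
finger_force: 0.0
```

```bash
python3 -c "
from h import *
knobs('w9')"
```

```text
t 17.02 pos [ 0.5207 -0.2508  0.2085] xax [ 1.    -0.024  0.003] z [ 0.003  0.    -1.   ] w 0.0853 F [ 0.6  0.7 -1.4] ff 0 q6 1.73
knob cab [ 0.1536 -0.0003] tool [ 0.141 -0.002  0.127] 43
knob cab [0.1243 0.0517] tool [ 0.11  -0.053  0.123] 407
knob cab [ 0.1242 -0.0514] tool [0.111 0.049 0.123] 400
```

{"name": "apply_moves", "arguments": {
  "plan": [
    [0.0854,-0.02,-0.035,0,0],
    [0.0854,-0.02,-0.035,0,0],
    [0.0854,-0.02,-0.035,0,0],
    [0.0854,-0.02,-0.035,0,0],
    [0.0854,-0.02,-0.035,0,0],
    [0.0854,-0.02,-0.035,0,0],
    [0.0854,-0.02,-0.035,0,0],
    [0.0854,-0.014,-0.045,0,0],
    [0.0854,0,0,0,0],
    [0.0854,0,0,0,0]
  ]
}}

```text
time_s: 18.32
ee_pos: [0.3728, 0.0428, 0.2077]
tool_rot: [3.141, -0.036, -0.001]
wrist_force: [0.5, 0.4, 0.1]
width: 0.0855
finger_force: 0.0
```

Run:
```python
from h import *
s,R=st(); i,p,d=cam("wrist","w10")
for a,q in blobs(i,d,((.38,.48),(-.12,.16)),.006,.06,60):
    print(a.tolist(),np.round([q.min(0),q.max(0)],4).tolist())
    c=q[(q[:,2]>.012)&(q[:,2]<.020)]; print(" collar ring",np.round([c.min(0),c.max(0)],4).tolist(), "min enclosing",cv2.minEnclosingCircle(np.float32(c[:,:2]*1000)))
bl=[a for a,q in blobs(i,d,((.38,.48),(-.12,.16)),.006,.06,60)]
cv2.imwrite("pics/z5.png",np.hstack([cv2.resize(p[max(a[1]-12,0):a[1]+48,a[0]-12:a[0]+48],(390,390),interpolation=2) for a in bl][:2])); print([(a[0]-12,a[1]-12) for a in bl])
```

```text
t 18.32 pos [0.3728 0.0428 0.2077] xax [ 1.    -0.023 -0.001] z [-0.001 -0.001 -1.   ] w 0.0855 F [0.5 0.4 0.1] ff 0 q6 1.01
[305, 53, 180, 20, 1926] [[0.463, -0.12, 0.006], [0.48, 0.0545, 0.0211]]
 collar ring [[0.463, -0.12, 0.012], [0.48, 0.0545, 0.02]] min enclosing ((471.4610595703125, -32.69840621948242), 87.62168884277344)
[378, 95, 25, 32, 568] [[0.4121, -0.0442, 0.0064], [0.4432, -0.0196, 0.0294]]
 collar ring [[0.4121, -0.0442, 0.012], [0.4365, -0.0199, 0.02]] min enclosing ((424.59228515625, -32.17244338989258), 12.715852737426758)
[247, 97, 24, 28, 494] [[0.4172, 0.0926, 0.0067], [0.4443, 0.1169, 0.0438]]
 collar ring [[0.4172, 0.0939, 0.012], [0.4386, 0.1169, 0.0192]] min enclosing ((429.020263671875, 104.40415954589844), 13.019307136535645)
[(np.int32(293), np.int32(41)), (np.int32(366), np.int32(83)), (np.int32(235), np.int32(85))]
```

View pics/z5.png

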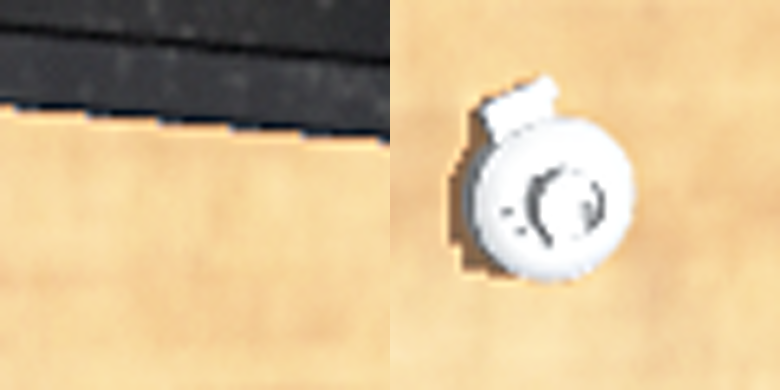

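The short nozzle's collar is centred at crop (555,197) with its lug up-left at (520,108), about 21° left of the tool's x. The left crop shows only the keyboard. I'll get the bent one's lug direction numerically.

Run:
```python
from h import *
s,R=st(); i=camera_info("wrist"); f=np.load("pics/w10.npz"); d=f["d"]; p=f["p"]
for a,q in blobs(i,d,((.38,.46),(-.12,.16)),.006,.06,60):
    c=q[(q[:,2]>.012)&(q[:,2]<.020)]; 
    for it in range(3):
        o=np.array(cv2.minEnclosingCircle(np.float32(c[:,:2]*1000))[0])/1000; r=np.hypot(*(c[:,:2]-o).T); c=c[r<.0125]
    r=np.hypot(*(q[:,:2]-o).T); l=q[(r>.0135)&(q[:,2]<.02)]; t=q[q[:,2]>q[:,2].max()-.006]; v=((l-s["ee_pos"])@R).mean(0)-((np.r_[o,.01]-s["ee_pos"])@R)
    print(np.round(o,4),"lug n",len(l),np.round(l.mean(0),4),"ang tool",np.degrees(np.arctan2(v[1],v[0])),"top",np.round(t.mean(0),4))
cv2.imwrite("pics/z6.png",cv2.resize(p[80:140,225:285],(480,480),interpolation=2))
```

```text
t 18.38 pos [0.3729 0.0424 0.2078] xax [ 1.    -0.024 -0.001] z [-0.001 -0.001 -1.   ] w 0.0853 F [-0.3  0.1 -0.5] ff 0 q6 1.01
[ 0.4245 -0.0327] lug n 56 [ 0.4391 -0.027   0.0099] ang tool -22.573797737787444 top [ 0.425  -0.0324  0.0272]
[0.4285 0.1048] lug n 43 [0.441  0.0968 0.01  ] ang tool 31.11798898892168 top [0.4374 0.0999 0.0406]
```

View pics/z6.png

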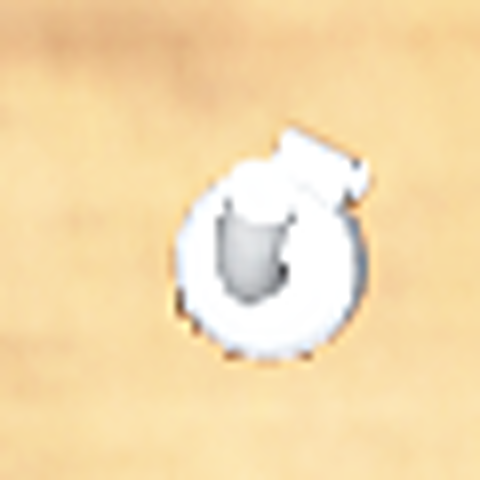

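The bent nozzle's collar is at z6 (270,265) with its lug up-right at (325,160), about 31° to the right. I'll pick it first.

{"name": "apply_moves", "arguments": {
  "plan": [
    [0.05,0.027,-0.032,0,10.4],
    [0.05,0.037,-0.0195,0,10.4],
    [0.05,0,0,0,10.2],
    [0.05,0,0,0.038,0],
    [0.05,0,0,0.038,0],
    [0.05,0,0,0.038,0],
    [0.05,0,0,0.038,0],
    [0.05,0,0,0.028,0],
    [0.05,0,0,0,0],
    [0.05,0,0,0,0]
  ]
}}

```text
time_s: 19.62
ee_pos: [0.4417, 0.0852, 0.0292]
tool_rot: [-3.016, 0.877, -0.002]
wrist_force: [0.6, -0.2, 1.0]
width: 0.0499
finger_force: 0.0
```

Run:
```python
from h import *
s,R=st(); w=np.array([.4285,.1048,0]); print("to go tool",np.round((w-s["ee_pos"])@R,4))
i,p,d=cam("wrist","w11")
for a,q in blobs(i,d,((.39,.46),(.06,.15)),.006,.05,60):
    c=q[(q[:,2]>.012)&(q[:,2]<.020)]; o,r=cv2.minEnclosingCircle(np.float32(c[:,:2]*1000)); print(o,r,a[4],"tool",np.round(((np.r_[np.array(o)/1000,0]-s["ee_pos"])@R),4))
```

```text
t 19.62 pos [0.4417 0.0852 0.0292] xax [ 0.844 -0.536  0.001] z [ 0.001  0.    -1.   ] w 0.0499 F [ 0.6 -0.2  1. ] ff 0 q6 0.46
to go tool [-0.0216 -0.0094  0.0291]
(428.89129638671875, 105.2952880859375) 11.95073413848877 1542 tool [-0.0216 -0.01    0.0291]
(0.0, 0.0) 0.0 211 tool [-0.3272  0.3088  0.0286]
(0.0, 0.0) 0.0 218 tool [-0.3272  0.3088  0.0286]
```

{"name": "apply_moves", "arguments": {
  "plan": [
    [0.05,-0.0216,-0.0097,0,0],
    [0.05,0,0,0.015,0],
    [0.05,0,0,0.013,0],
    [0.05,0,0,0,0],
    [0,0,0,0,0],
    [0,0,0,0,0],
    [0,0,0,0,0],
    [0,0,0,0,0],
    [0,0,0,0,0]
  ]
}}

```text
time_s: 20.8
ee_pos: [0.4282, 0.1054, 0.0011]
tool_rot: [-3.017, 0.875, -0.002]
wrist_force: [-1.1, -0.1, 6.3]
width: 0.0199
finger_force: 58.7
```

{"name": "apply_moves", "arguments": {
  "plan": [
    [0,0,0,-0.01,0],
    [0,0,0,-0.03,0],
    [0,0,0,-0.04,0],
    [0,0,0,-0.04,0],
    [0,0,0,0,0]
  ]
}}

```text
time_s: 21.42
ee_pos: [0.4297, 0.1064, 0.124]
tool_rot: [-3.012, 0.874, -0.009]
wrist_force: [0.4, 0.1, -0.4]
width: 0.02
finger_force: 59.6
```

Run:
```python
from h import *
s,R=st(); i,p,d=cam("wrist","w12"); P=cloud(i,d); T=(P-s["ee_pos"])@R
m=(abs(T[...,1])<.009)&(abs(T[...,0])<.03)&(abs(T[...,2])<.06); q=T[m]; print(np.round([q.min(0),q.max(0)],3).tolist(),m.sum())
j,p2,d2=cam("scene","s4"); Q=(cloud(j,d2)-s["ee_pos"])@R; m=(abs(Q[...,1])<.02)&(abs(Q[...,0])<.03)&(abs(Q[...,2])<.03); print("low",np.round(Q[m].max(0),3))
u,v=proj(j,s["ee_pos"])[0].astype(int)
cv2.imwrite("pics/z7.png",np.hstack([cv2.resize(p[180:330,220:420],(533,400)),cv2.resize(p2[v-25:v+25,u-16:u+17],(264,400),interpolation=2)]))
```

```text
t 21.43 pos [0.4297 0.1064 0.124 ] xax [ 0.845 -0.535  0.004] z [ 0.007  0.004 -1.   ] w 0.0200 F [ 0.4  0.1 -0.4] ff 60 q6 0.41
[[-0.01, -0.009, -0.042], [0.018, 0.009, 0.001]] 2094
low [0.018 0.02  0.004]
```

View pics/z7.png

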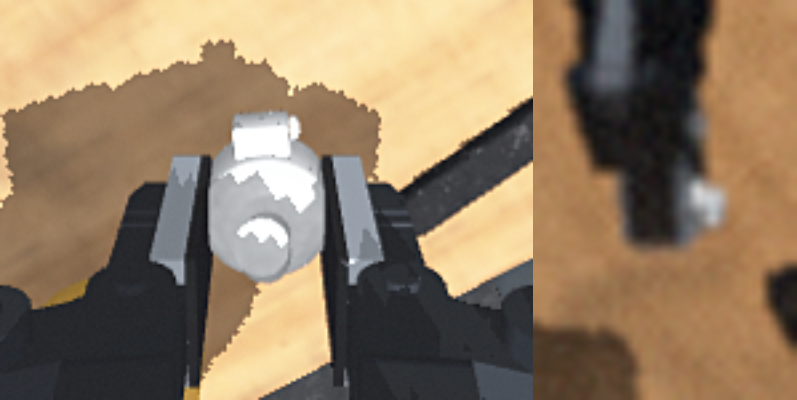

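The bent nozzle is held upright with its lug ahead. I'll carry it over the chamber and then turn so the fingers open along the cabinet's depth.

{"name": "apply_moves", "arguments": {
  "plan": [
    [0,0.0357,0.0264,0,0],
    [0,0.0357,0.0264,0,0],
    [0,0.0357,0.0264,0,0],
    [0,0.0357,0.0264,0,0],
    [0,0.0357,0.0264,0,0],
    [0,0.0357,0.0264,0,0],
    [0,0.0357,0.0264,0,0],
    [0,0.0357,0.0264,0,0],
    [0,0,0,0,9.8],
    [0,0,0,0,9.8],
    [0,0,0,0,9.8],
    [0,0,0,0,9.8],
    [0,0,0,0,9.8],
    [0,0,0,0,9.8],
    [0,0,0,0,0]
  ]
}}

```text
time_s: 23.4
ee_pos: [0.555, -0.2257, 0.1188]
tool_rot: [2.199, -2.241, -0.004]
wrist_force: [-0.6, -0.5, 0.1]
width: 0.0204
finger_force: 59.6
```

Run:
```python
from h import *
s,R=st(); print("to go tool",np.round((np.array([.558,-.225,.006])-s["ee_pos"])@R,4))
i,p,d=cam("wrist","w13"); T=(cloud(i,d)-s["ee_pos"])@R; m=(abs(T[...,1])<.009)&(abs(T[...,0])<.03)&(abs(T[...,2])<.06); q=T[m]; print(np.round([q.min(0),q.max(0)],3).tolist(),m.sum())
```

```text
t 23.40 pos [ 0.555  -0.2257  0.1188] xax [-0.019 -1.    -0.001] z [-0.003  0.001 -1.   ] w 0.0204 F [-0.6 -0.5  0.1] ff 60 q6 0.11
to go tool [-0.0007 -0.0033  0.1128]
[[-0.009, -0.009, -0.042], [0.019, 0.009, 0.001]] 2084
```

{"name": "apply_moves", "arguments": {
  "plan": [
    [0,0,-0.003,0.035,0],
    [0,0,0,0.035,0],
    [0,0,0,0.028,0],
    [0,0,0,0.01,0],
    [0,0,0,0,0]
  ]
}}

```text
time_s: 24.08
ee_pos: [0.5586, -0.2261, 0.012]
tool_rot: [2.2, -2.242, -0.001]
wrist_force: [-1.1, -0.4, 0.1]
width: 0.0206
finger_force: 59.6
```

{"name": "apply_moves", "arguments": {
  "plan": [
    [0,0,0,0.003,0],
    [0,0,0,0,0]
  ]
}}

```text
time_s: 24.32
ee_pos: [0.5593, -0.2261, 0.0101]
tool_rot: [-2.199, 2.243, -0.002]
wrist_force: [-0.3, 0.3, -0.2]
width: 0.0204
finger_force: 59.6
```

{"name": "apply_moves", "arguments": {
  "plan": [
    [0,0,0,0.002,0],
    [0,0,0,0,0]
  ]
}}

```text
time_s: 24.58
ee_pos: [0.5588, -0.226, 0.0074]
tool_rot: [-2.199, 2.244, -0.0]
wrist_force: [-0.6, 0.7, -0.9]
width: 0.0206
finger_force: 59.6
```

{"name": "apply_moves", "arguments": {
  "plan": [
    [0,0,0,0.002,0],
    [0,0,0,0,0]
  ]
}}

```text
time_s: 24.82
ee_pos: [0.5588, -0.226, 0.0052]
tool_rot: [2.199, -2.244, -0.0]
wrist_force: [-0.2, 0.0, -0.6]
width: 0.0202
finger_force: 59.6
```

{"name": "apply_moves", "arguments": {
  "plan": [
    [0,0,0,0.001,0],
    [0.05,0,0,0,0],
    [0.05,0,0,0,0],
    [0.05,0,0,0,0],
    [0.05,0,0,-0.02,0],
    [0.05,0,0,-0.035,0],
    [0.05,0,0,-0.04,0],
    [0.05,0,0,-0.04,0],
    [0.05,0,0,0,0]
  ]
}}

```text
time_s: 25.95
ee_pos: [0.5612, -0.2268, 0.1434]
tool_rot: [-2.196, 2.241, -0.011]
wrist_force: [0.4, -0.1, -1.0]
width: 0.05
finger_force: 0.0
```

{"name": "apply_moves", "arguments": {
  "plan": [
    [0.05,0,0,-0.02,-10.2],
    [0.05,0,0,-0.02,-10.2],
    [0.05,0,0,-0.02,-10.2],
    [0.05,0,0,0,-10.2],
    [0.05,0,0,0,-10.2],
    [0.05,0,0,0,-10.2],
    [0.05,0,0,0,-10.2],
    [0.05,0,0,0,-10.2],
    [0.05,0,0,0,-10.2],
    [0.05,0,0,0,-10.2],
    [0.05,0,0,0,-10.2],
    [0.05,0,0,0,0]
  ]
}}

```text
time_s: 27.45
ee_pos: [0.5587, -0.2259, 0.1985]
tool_rot: [-3.089, -0.571, 0.001]
wrist_force: [-0.7, -0.2, 0.2]
width: 0.0495
finger_force: 0.0
```

Run:
```python
from h import *
s,R=st(); i,p,d=cam("wrist","w14")
for a,q in blobs(i,d,((.515,.61),(-.305,-.19)),.010,.052,60): print("in cab",a.tolist(),np.round([q.min(0),q.max(0)],3).tolist())
for a,q in blobs(i,d,((.36,.46),(-.12,.2)),.010,.052,40): print(a.tolist(),np.round([q.min(0),q.max(0)],3).tolist())
print("short to go",np.round((np.array([.4245,-.0327,.0])-s["ee_pos"])@R,4))
cv2.imwrite("pics/z8.png",p)
```

```text
t 27.45 pos [ 0.5587 -0.2259  0.1985] xax [ 0.934  0.357 -0.001] z [-0.001  0.    -1.   ] w 0.0495 F [-0.7 -0.2  0.2] ff 0 q6 2.06
in cab [310, 157, 27, 26, 503] [[0.546, -0.244, 0.01], [0.569, -0.215, 0.048]]
[101, 199, 28, 27, 518] [[0.413, -0.046, 0.01], [0.443, -0.02, 0.031]]
[65, 248, 56, 24, 398] [[0.36, -0.049, 0.01], [0.37, 0.015, 0.027]]
short to go [-0.0561 -0.2283  0.1987]
```

View pics/z8.png

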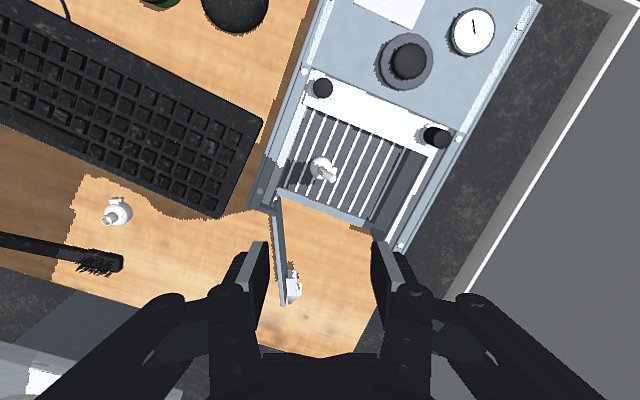

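The bent nozzle stands upright on the chamber floor at (322,168). The short one is unmoved at (116,212). Pick it next.

{"name": "apply_moves", "arguments": {
  "plan": [
    [0.05,-0.0093,-0.038,0,0],
    [0.05,-0.0093,-0.038,0,0],
    [0.05,-0.0093,-0.038,0,0],
    [0.05,-0.0093,-0.038,0,0],
    [0.05,-0.0093,-0.038,0,0],
    [0.05,-0.0093,-0.038,0,0],
    [0.05,0,0,0.04,0],
    [0.05,0,0,0.04,0],
    [0.05,0,0,0.04,0],
    [0.05,0,0,0.03,0],
    [0.05,0,0,0,0],
    [0.05,0,0,0,0]
  ]
}}

```text
time_s: 29.0
ee_pos: [0.4258, -0.0332, 0.0504]
tool_rot: [3.089, 0.572, 0.003]
wrist_force: [0.2, 0.1, -0.2]
width: 0.0499
finger_force: 0.0
```

Run:
```python
from h import *
s,R=st(); print("to go tool",np.round((np.array([.4245,-.0327,0])-s["ee_pos"])@R,4))
i,p,d=cam("wrist","w15"); P=cloud(i,d)
for a,q in blobs(i,d,((.40,.455),(-.06,0)),.006,.032,60):
    c=q[(q[:,2]>.012)&(q[:,2]<.019)]; 
    if len(c)>20: o,r=cv2.minEnclosingCircle(np.float32(c[:,:2]*1000)); print(o,r,a[4],"tool",np.round(((np.r_[np.array(o)/1000,0]-s["ee_pos"])@R),4))
```

```text
t 29.00 pos [ 0.4258 -0.0332  0.0504] xax [0.934 0.358 0.002] z [ 0.002 -0.    -1.   ] w 0.0499 F [ 0.2  0.1 -0.2] ff 0 q6 1.64
to go tool [-0.0011 -0.0009  0.0504]
(425.1933288574219, -32.531490325927734) 12.90793514251709 1490 tool [-0.0004 -0.0008  0.0504]
```

{"name": "apply_moves", "arguments": {
  "plan": [
    [0.05,0,0,0.025,0],
    [0.05,0,0,0.018,0],
    [0.05,0,0,0.006,0],
    [0.05,0,0,0,0],
    [0,0,0,0,0],
    [0,0,0,0,0],
    [0,0,0,0,0],
    [0,0,0,0,0],
    [0,0,0,0,0]
  ]
}}

```text
time_s: 30.18
ee_pos: [0.4257, -0.0331, 0.0014]
tool_rot: [3.089, 0.574, 0.003]
wrist_force: [-1.0, 1.1, 6.3]
width: 0.0222
finger_force: 58.5
```

{"name": "apply_moves", "arguments": {
  "plan": [
    [0,0,0,-0.01,0],
    [0,0,0,-0.03,0],
    [0,0,0,-0.04,0],
    [0,0,0,-0.04,0],
    [0,0,0,0,0]
  ]
}}

```text
time_s: 30.8
ee_pos: [0.4272, -0.0329, 0.1241]
tool_rot: [3.089, 0.574, 0.013]
wrist_force: [0.4, 0.2, -0.3]
width: 0.022
finger_force: 59.0
```

Run:
```python
from h import *
s,R=st(); i,p,d=cam("wrist","w16"); T=(cloud(i,d)-s["ee_pos"])@R; m=(abs(T[...,1])<.010)&(abs(T[...,0])<.03)&(abs(T[...,2])<.06); q=T[m]; print(np.round([q.min(0),q.max(0)],3).tolist(),m.sum())
print("to go",np.round((np.array([.5568,-.2749,.006])-s["ee_pos"])@R,4))
```

```text
t 30.80 pos [ 0.4272 -0.0329  0.1241] xax [0.933 0.359 0.008] z [ 0.008  0.001 -1.   ] w 0.0220 F [ 0.4  0.2 -0.3] ff 59 q6 1.65
[[-0.011, -0.01, -0.029], [0.018, 0.01, 0.001]] 2525
to go [0.0331 0.2722 0.1188]
```

{"name": "apply_moves", "arguments": {
  "plan": [
    [0,0.0042,0.034,0,0],
    [0,0.0042,0.034,0,0],
    [0,0.0042,0.034,0,0],
    [0,0.0042,0.034,0,0],
    [0,0.0042,0.034,0,0],
    [0,0.0042,0.034,0,0],
    [0,0.0042,0.034,0,0],
    [0,0.0042,0.034,0,0],
    [0,0,0,0,10.2],
    [0,0,0,0,10.2],
    [0,0,0,0,10.2],
    [0,0,0,0,10.2],
    [0,0,0,0,10.2],
    [0,0,0,0,10.2],
    [0,0,0,0,10.2],
    [0,0,0,0,10.2],
    [0,0,0,0,10.2],
    [0,0,0,0,10.2],
    [0,0,0,0,10.2],
    [0,0,0,0,0]
  ]
}}

```text
time_s: 33.35
ee_pos: [0.5531, -0.2748, 0.1191]
tool_rot: [2.2, -2.242, -0.003]
wrist_force: [-0.6, 0.6, -0.4]
width: 0.022
finger_force: 59.1
```

Run:
```python
from h import *
s,R=st(); i,p,d=cam("wrist","w17"); T=(cloud(i,d)-s["ee_pos"])@R; m=(abs(T[...,1])<.010)&(abs(T[...,0])<.03)&(abs(T[...,2])<.06); q=T[m]; print(np.round([q.min(0),q.max(0)],3).tolist(),m.sum())
print("to go",np.round((np.array([.5568,-.2749,.006])-s["ee_pos"])@R,4))
```

```text
t 33.35 pos [ 0.5531 -0.2748  0.1191] xax [-0.019 -1.    -0.001] z [-0.002  0.001 -1.   ] w 0.0220 F [-0.6  0.6 -0.4] ff 59 q6 0.19
[[-0.009, -0.01, -0.028], [0.019, 0.01, 0.0]] 2527
to go [ 1.000e-04 -3.900e-03  1.131e-01]
```

{"name": "apply_moves", "arguments": {
  "plan": [
    [0,0,-0.004,0.035,0],
    [0,0,0,0.035,0],
    [0,0,0,0.028,0],
    [0,0,0,0.013,0],
    [0,0,0,0,0]
  ]
}}

```text
time_s: 34.02
ee_pos: [0.5574, -0.2751, 0.0087]
tool_rot: [2.2, -2.242, -0.002]
wrist_force: [1.5, -0.5, -0.0]
width: 0.0222
finger_force: 59.1
```

{"name": "apply_moves", "arguments": {
  "plan": [
    [0,0,0,0.002,0],
    [0,0,0,0,0]
  ]
}}

```text
time_s: 34.28
ee_pos: [0.5585, -0.2753, 0.0083]
tool_rot: [-2.198, 2.243, -0.003]
wrist_force: [-0.4, 1.1, 0.2]
width: 0.0221
finger_force: 59.1
```

{"name": "apply_moves", "arguments": {
  "plan": [
    [0,0,0,0.002,0],
    [0,0,0,0,0]
  ]
}}

```text
time_s: 34.52
ee_pos: [0.558, -0.2752, 0.0055]
tool_rot: [-2.199, 2.244, -0.001]
wrist_force: [0.2, -0.9, -0.3]
width: 0.0222
finger_force: 59.1
```

{"name": "apply_moves", "arguments": {
  "plan": [
    [0,0,0,0.001,0],
    [0,0,0,0,0]
  ]
}}

```text
time_s: 34.78
ee_pos: [0.5581, -0.2752, 0.0055]
tool_rot: [-2.199, 2.243, -0.001]
wrist_force: [-1.7, 2.3, 5.6]
width: 0.0221
finger_force: 59.9
```

{"name": "apply_moves", "arguments": {
  "plan": [
    [0.05,0,0,0,0],
    [0.05,0,0,0,0],
    [0.05,0,0,0,0],
    [0.05,0,0,-0.02,0],
    [0.05,0,0,-0.035,0],
    [0.05,0,0,-0.04,0],
    [0.05,0,0,-0.04,0],
    [0.05,0,0,0,-10.2],
    [0.05,0,0,0,-10.2],
    [0.05,0,0,0,-10.2],
    [0.05,0,0,0,-10.2],
    [0.05,0,0,0,-10.2],
    [0.05,0,0,0,-10.2],
    [0.05,0,0,0,-10.2],
    [0.05,0,0,0,-10.2],
    [0.05,0,0,0,-8],
    [0.05,0,0,0,0]
  ]
}}

```text
time_s: 36.9
ee_pos: [0.5581, -0.2751, 0.1392]
tool_rot: [3.141, -0.045, 0.001]
wrist_force: [0.4, -0.1, 0.2]
width: 0.0498
finger_force: 0.0
```

Run:
```python
from h import *
s,R=st(); i,p,d=cam("wrist","w18")
for a,q in blobs(i,d,((.515,.61),(-.305,-.19)),.010,.052,60): print("in cab",a.tolist(),np.round([q.min(0),q.max(0)],3).tolist())
x=np.array([1,-.0229]); y=np.array([.0229,1])
for n,c in (("front of",[.100,-.0015]),("behind",[.150,-.0015])):
    w=np.array([.5074,-.2489])+c[0]*x+c[1]*y; print(n,np.round(w,4),np.round((np.r_[w,.058]-s["ee_pos"])@R,4))
it,pt,dt=cam("top","t2")
for a,q in blobs(it,dt,((.3,.5),(-.3,.3)),.010,.06,15): print("desk",a.tolist(),np.round([q.min(0),q.max(0)],3).tolist())
print("button:");
for a,q in blobs(i,d,((.62,.74),(-.3,-.2)),.071,.1,40): print(a.tolist(),np.round([q.min(0),q.max(0)],3).tolist())
for a,q in blobs(it,dt,((.62,.76),(-.3,-.2)),.071,.12,20): print(a.tolist(),np.round([q.min(0),q.max(0)],3).tolist())
```

```text
t 36.90 pos [ 0.5581 -0.2751  0.1392] xax [ 1.    -0.029  0.   ] z [ 0. -0. -1.] w 0.0498 F [ 0.4 -0.1  0.2] ff 0 q6 1.75
in cab [306, 169, 35, 30, 760] [[0.544, -0.293, 0.01], [0.57, -0.263, 0.033]]
in cab [252, 170, 34, 29, 701] [[0.547, -0.244, 0.01], [0.57, -0.216, 0.047]]
front of [ 0.6074 -0.2527] [ 0.0486 -0.0238  0.0812]
behind [ 0.6574 -0.2538] [ 0.0986 -0.0241  0.0813]
desk [281, 207, 91, 11, 525] [[0.468, -0.095, 0.01], [0.5, 0.193, 0.027]]
desk [260, 247, 22, 22, 207] [[0.313, 0.194, 0.011], [0.379, 0.259, 0.03]]
desk [309, 248, 49, 12, 214] [[0.339, -0.046, 0.01], [0.371, 0.106, 0.031]]
button:
[241, 0, 72, 63, 3710] [[0.653, -0.274, 0.071], [0.686, -0.233, 0.091]]
[187, 85, 24, 28, 481] [[0.625, -0.208, 0.071], [0.641, -0.2, 0.088]]
[348, 86, 10, 24, 173] [[0.624, -0.3, 0.071], [0.637, -0.296, 0.088]]
```

Both nozzles stand on the chamber floor and nothing is left on the near part of the desk. I'll go behind the knobs to bring the shutter home, checking the wider desk for a third nozzle on the way.

{"name": "apply_moves", "arguments": {
  "plan": [
    [0.0854,0.025,-0.006,0,-0.3],
    [0.0854,0.025,-0.006,0,0],
    [0.0854,0.025,-0.006,0,0],
    [0.0854,0.0236,-0.006,0,0],
    [0.0854,0,0,0.03,0],
    [0.0854,0,0,0,0],
    [0.0854,0,0,0,0]
  ]
}}

```text
time_s: 37.88
ee_pos: [0.6572, -0.2539, 0.1104]
tool_rot: [3.14, -0.036, 0.001]
wrist_force: [-0.8, -0.5, -0.5]
width: 0.0853
finger_force: 0.0
```

Run:
```python
from h import *
knobs("w19")
it=camera_info("top"); f=np.load("pics/t2.npz"); hsv=cv2.cvtColor(f["p"],cv2.COLOR_BGR2HSV)
for a,q in blobs(it,f["d"],((.25,.8),(-.36,.75)),.012,.06,15):
    x,y,w,h,n=a
    if n<250: print(a.tolist(),np.round([q.min(0),q.max(0)],3).tolist(),hsv[y:y+h,x:x+w].reshape(-1,3).mean(0).round())
```

```text
t 37.88 pos [ 0.6572 -0.2539  0.1104] xax [ 1.    -0.023  0.001] z [ 0.001 -0.001 -1.   ] w 0.0853 F [-0.8 -0.5 -0.5] ff 0 q6 1.69
knob cab [0.1823 0.0039] tool [ 0.032 -0.006  0.031] 15
knob cab [ 0.1809 -0.0061] tool [0.031 0.005 0.031] 16
knob cab [ 0.1654 -0.0006] tool [ 0.018 -0.001  0.023] 1723
knob cab [0.1687 0.0153] tool [ 0.019 -0.017  0.031] 12
knob cab [ 0.1667 -0.0173] tool [0.017 0.016 0.031] 12
knob cab [0.1252 0.0499] tool [-0.023 -0.051  0.025] 434
knob cab [ 0.1249 -0.0512] tool [-0.023  0.049  0.025] 570
[234, 115, 9, 5, 37] [[0.791, 0.313, 0.031], [0.8, 0.338, 0.06]] [51. 67. 65.]
[109, 120, 10, 5, 45] [[0.787, 0.724, 0.013], [0.8, 0.75, 0.034]] [ 29.  14. 182.]
[276, 124, 32, 21, 108] [[0.708, 0.106, 0.012], [0.768, 0.203, 0.06]] [ 76.  26. 107.]
[147, 130, 6, 9, 17] [[0.741, 0.614, 0.012], [0.768, 0.631, 0.015]] [ 44.   5. 228.]
[220, 130, 9, 8, 41] [[0.737, 0.364, 0.013], [0.76, 0.392, 0.057]] [104.  21.  49.]
[147, 147, 44, 15, 215] [[0.661, 0.478, 0.013], [0.702, 0.627, 0.057]] [ 30. 106. 153.]
[342, 149, 14, 14, 155] [[0.647, -0.047, 0.013], [0.689, -0.005, 
[... 1208 characters left out ...]
.022]] [ 68.  63. 123.]
[131, 239, 8, 15, 33] [[0.368, 0.647, 0.012], [0.413, 0.669, 0.02]] [ 68.  67. 137.]
[119, 241, 12, 11, 37] [[0.375, 0.672, 0.012], [0.407, 0.708, 0.025]] [ 71.  63. 120.]
[260, 247, 22, 22, 203] [[0.313, 0.194, 0.013], [0.379, 0.259, 0.03]] [ 17. 172. 197.]
[332, 248, 26, 9, 102] [[0.347, -0.046, 0.012], [0.371, 0.033, 0.031]] [26. 86. 76.]
[309, 253, 22, 7, 51] [[0.339, 0.039, 0.012], [0.357, 0.106, 0.02]] [20. 86. 69.]
[129, 254, 7, 9, 31] [[0.34, 0.654, 0.012], [0.365, 0.675, 0.027]] [75. 96. 93.]
[228, 254, 9, 5, 17] [[0.347, 0.336, 0.012], [0.36, 0.362, 0.016]] [  6. 167. 189.]
[107, 259, 24, 10, 125] [[0.322, 0.67, 0.012], [0.35, 0.741, 0.035]] [ 55.  74. 118.]
```

No third nozzle. I'll descend behind the knobs and pull forward, swinging a little to each end in turn.

{"name": "apply_moves", "arguments": {
  "plan": [
    [0.0854,0.003,0,0,0],
    [0.0854,0,0,0.018,0],
    [0.0854,0,0,0.018,0],
    [0.0854,0,0,0.016,0],
    [0.0854,0,0,0,0],
    [0.0854,-0.004,0,0,0],
    [0.0854,-0.004,0,0,-2],
    [0.0854,-0.004,0,0,4],
    [0.0854,-0.004,0,0,-4],
    [0.0854,-0.004,0,0,4],
    [0.0854,-0.004,0,0,-4],
    [0.0854,-0.004,0,0,4],
    [0.0854,-0.004,0,0,-2],
    [0.0854,0,0,0,0]
  ]
}}

```text
time_s: 39.67
ee_pos: [0.6288, -0.2531, 0.0585]
tool_rot: [3.141, -0.03, 0.004]
wrist_force: [3.4, -0.3, 1.8]
width: 0.0857
finger_force: 1.6
```

```bash
python3 -c "
from h import *
s,R=st(); print('cab x',s['ee_pos'][0]-.5074)"
```

```text
t 39.67 pos [ 0.6288 -0.2531  0.0585] xax [ 1.    -0.019  0.003] z [ 0.003 -0.001 -1.   ] w 0.0857 F [ 3.4 -0.3  1.8] ff 2 q6 1.70
cab x 0.12136030098804196
```

{"name": "apply_moves", "arguments": {
  "plan": [
    [0.0854,-0.004,0,0,-2],
    [0.0854,-0.004,0,0,4],
    [0.0854,-0.004,0,0,-4],
    [0.0854,-0.004,0,0,4],
    [0.0854,-0.004,0,0,-4],
    [0.0854,-0.004,0,0,4],
    [0.0854,-0.004,0,0,-4],
    [0.0854,-0.004,0,0,4],
    [0.0854,-0.004,0,0,-4],
    [0.0854,-0.004,0,0,4],
    [0.0854,-0.004,0,0,-4],
    [0.0854,-0.004,0,0,4],
    [0.0854,-0.004,0,0,-4],
    [0.0854,-0.004,0,0,4],
    [0.0854,-0.004,0,0,-4],
    [0.0854,-0.004,0,0,4],
    [0.0854,-0.004,0,0,-2],
    [0.0854,0,0,0,0]
  ]
}}

```text
time_s: 41.92
ee_pos: [0.5598, -0.2514, 0.0575]
tool_rot: [3.141, -0.031, -0.0]
wrist_force: [2.0, 0.4, 0.9]
width: 0.0853
finger_force: 1.2
```

{"name": "apply_moves", "arguments": {
  "plan": [
    [0.0854,-0.004,0,0,0],
    [0.0854,-0.002,0,0,0],
    [0.0854,-0.001,0,0,0],
    [0.0854,0,0,0,0]
  ]
}}

```text
time_s: 42.42
ee_pos: [0.5531, -0.2512, 0.0574]
tool_rot: [3.141, -0.035, 0.0]
wrist_force: [3.6, -0.1, 0.9]
width: 0.0855
finger_force: 1.9
```

{"name": "apply_moves", "arguments": {
  "plan": [
    [0.0854,-0.002,0,0,0],
    [0.0854,0,0,0,0]
  ]
}}

```text
time_s: 42.68
ee_pos: [0.5511, -0.2511, 0.0574]
tool_rot: [3.141, -0.035, 0.0]
wrist_force: [4.1, 0.1, 0.8]
width: 0.0853
finger_force: 2.1
```

{"name": "apply_moves", "arguments": {
  "plan": [
    [0.0854,-0.002,0,0,0],
    [0.0854,0,0,0,0]
  ]
}}

```text
time_s: 42.92
ee_pos: [0.5501, -0.251, 0.0575]
tool_rot: [3.141, -0.034, 0.003]
wrist_force: [5.7, -0.2, 0.3]
width: 0.0852
finger_force: 3.4
```

{"name": "apply_moves", "arguments": {
  "plan": [
    [0.0854,-0.002,0,0,0],
    [0.0854,0,0,0,0]
  ]
}}

```text
time_s: 43.18
ee_pos: [0.5497, -0.251, 0.0578]
tool_rot: [3.141, -0.033, 0.009]
wrist_force: [10.1, -0.4, -2.0]
width: 0.0852
finger_force: 5.4
```

{"name": "apply_moves", "arguments": {
  "plan": [
    [0.0854,-0.002,0,0,0],
    [0.0854,0,0,0,0]
  ]
}}

```text
time_s: 43.42
ee_pos: [0.5493, -0.251, 0.0582]
tool_rot: [3.14, -0.032, 0.014]
wrist_force: [13.1, -0.2, -3.1]
width: 0.0851
finger_force: 6.9
```

{"name": "apply_moves", "arguments": {
  "plan": [
    [0.0854,-0.001,0,0,-2],
    [0.0854,0,0,0,0],
    [0.0854,0,0,0,4],
    [0.0854,0,0,0,0],
    [0.0854,0,0,0,-2],
    [0.0854,0,0,0,0]
  ]
}}

```text
time_s: 44.18
ee_pos: [0.5494, -0.252, 0.059]
tool_rot: [3.138, -0.03, 0.017]
wrist_force: [15.7, -3.0, -2.8]
width: 0.0854
finger_force: 7.7
```

{"name": "apply_moves", "arguments": {
  "plan": [
    [0.0854,0.012,0,0,0],
    [0.0854,0.005,0,-0.01,0],
    [0.0854,0,0,-0.04,0],
    [0.0854,0,0,-0.04,0],
    [0.0854,-0.03,0,-0.03,0],
    [0.0854,-0.03,0,0,0],
    [0.0854,0,0,0,0]
  ]
}}

```text
time_s: 45.05
ee_pos: [0.4986, -0.25, 0.1782]
tool_rot: [-3.141, 0.036, 0.002]
wrist_force: [0.2, 0.3, 0.3]
width: 0.0856
finger_force: 0.0
```

```bash
python3 -c "
from h import *
knobs('w20')"
```

```text
t 45.05 pos [ 0.4986 -0.25    0.1782] xax [ 1.    -0.023 -0.001] z [-0.001  0.001 -1.   ] w 0.0856 F [0.2 0.3 0.3] ff 0 q6 1.73
knob cab [0.0236 0.0517] tool [ 0.033 -0.052  0.092] 371
knob cab [ 0.0235 -0.0519] tool [0.033 0.05  0.092] 371
```

The shutter is home and square, both knobs at 23.5 mm. Now measure the door line and the gripper body's height above the tips.

Run:
```python
from h import *
s,R=st(); i=camera_info("wrist"); f=np.load("pics/w20.npz"); d=f["d"]; P=cloud(i,d); T=(P-s["ee_pos"])@R
print("body",[np.round(T[v,320]*1000).tolist() for v in (360,375,390,398)])
m=(P[...,2]>.044)&(P[...,2]<.058)&(P[...,0]<.50)&(P[...,0]>.38)&(P[...,1]<-.18)&(P[...,1]>-.3)
q=P[m]; vx,vy,x0,y0=cv2.fitLine(np.float32(q[:,:2]),cv2.DIST_HUBER,0,.001,.001).ravel(); vx,vy=np.sign(-vx)*np.array([vx,vy])
t=(q[:,:2]-[x0,y0])@[vx,vy]; print(len(q),"dir",vx,vy,"theta",np.arctan2(-vx,-vy),"pt",x0,y0,"ends",np.round([np.array([x0,y0])+k*np.array([vx,vy]) for k in (t.min(),t.max())],4))
nrm=(q[:,:2]-[x0,y0])@[vy,-vx]; print("offset range",np.percentile(nrm,[2,50,98]))
```

```text
t 45.10 pos [ 0.4997 -0.25    0.1777] xax [ 1.    -0.023 -0.001] z [-0.001  0.    -1.   ] w 0.0855 F [0.6 0.2 0.6] ff 0 q6 1.73
body [[10.0, 0.0, -77.0], [10.0, 0.0, -83.0], [10.0, 0.0, -87.0], [11.0, 0.0, -90.0]]
694 dir -0.91407025 -0.40555587 theta 1.1532094 pt 0.45714504 -0.21987043 ends [[ 0.5003 -0.2007]
 [ 0.408  -0.2417]]
offset range [-1.54106114e-03  6.52441894e-05  3.27767057e-03]
```

The door stands at θ ≈ 1.15 with its hinge near (0.509,-0.194), and the gripper body is 75 mm above the tips, so it clears the knobs. I'll close the fingers, go to the door's outer side and sweep it along its arc.

{"name": "apply_moves", "arguments": {
  "plan": [
    [0,-0.028,-0.018,0,0],
    [0,-0.028,-0.018,0,0],
    [0,-0.0283,-0.0191,0,0],
    [0,0,0,0.04,0],
    [0,0,0,0.04,0],
    [0,0,0,0.035,0],
    [0,0,0,0.022,0],
    [0,0,0,0.01,0],
    [0,0,0,0,0],
    [0,0,0,0,0]
  ]
}}

```text
time_s: 46.35
ee_pos: [0.4188, -0.1932, 0.0311]
tool_rot: [3.141, -0.034, 0.002]
wrist_force: [0.9, 1.1, -0.4]
width: -0.0001
finger_force: 0.0
```

{"name": "apply_moves", "arguments": {
  "plan": [
    [0,0.0033,0.0081,0,0],
    [0,0.0033,0.0081,0,0],
    [0,0.0033,0.0081,0,0],
    [0,0.0033,0.0081,0,0],
    [0,0.0033,0.0081,0,0],
    [0,0.0054,0.0069,0,0],
    [0,0.0054,0.0069,0,0],
    [0,0.0054,0.0069,0,0],
    [0,0,0,0,0]
  ]
}}

```text
time_s: 47.48
ee_pos: [0.4498, -0.2555, 0.0302]
tool_rot: [3.141, -0.035, 0.0]
wrist_force: [-0.0, 0.6, -1.1]
width: -0.0
finger_force: 0.0
```

```bash
cat >> h.py <<'E'
def door(tag):
    s,R=st()
    for n in ("wrist","top"):
        i,p,d=cam(n,tag+n); P=cloud(i,d); m=(P[...,2]>.042)&(P[...,2]<.058)&(P[...,0]<.507)&(P[...,0]>.38)&(P[...,1]<-.17)&(P[...,1]>-.34)
        q=P[m]
        if len(q)<15: print(n,"few",len(q)); continue
        vx,vy,x0,y0=cv2.fitLine(np.float32(q[:,:2]),cv2.DIST_HUBER,0,.001,.001).ravel(); vx,vy=np.sign(-vx)*np.array([vx,vy]); t=(q[:,:2]-[x0,y0])@[vx,vy]
        print(n,len(q),"theta",np.arctan2(-vx,-vy).round(3),"ends",np.round([np.array([x0,y0])+k*np.array([vx,vy]) for k in (t.min(),t.max())],4).tolist())
E
python3 -c "
from h import *
door('d1')"
```

```text
t 47.48 pos [ 0.4498 -0.2555  0.0302] xax [ 1.    -0.023  0.   ] z [ 0. -0. -1.] w -0.0000 F [-0.   0.6 -1.1] ff 0 q6 1.76
wrist 5348 theta 0.594 ends [[0.5123, -0.1944], [0.4485, -0.2888]]
top few 1
```

Door at ~0.59 rad, as planned. Continue the arc.

{"name": "apply_moves", "arguments": {
  "plan": [
    [0,0.0057,0.0039,0,0],
    [0,0.0057,0.0039,0,0],
    [0,0.0057,0.0039,0,0],
    [0,0.0057,0.0039,0,0],
    [0,0.0045,0.0016,0,0],
    [0,0.0045,0.0016,0,0],
    [0,0.0045,0.0016,0,0],
    [0,0,0,0,0]
  ]
}}

```text
time_s: 48.58
ee_pos: [0.4843, -0.2759, 0.0299]
tool_rot: [-3.141, 0.035, 0.003]
wrist_force: [-3.0, 2.3, 1.2]
width: -0.0001
finger_force: 1.8
```

{"name": "apply_moves", "arguments": {
  "plan": [
    [0,0.003,0.001,0,0],
    [0,0.003,0.001,0,0],
    [0,0,0,0,0]
  ]
}}

```text
time_s: 48.95
ee_pos: [0.4884, -0.2771, 0.0295]
tool_rot: [-3.139, 0.036, 0.009]
wrist_force: [-7.9, 5.5, 5.0]
width: -0.0005
finger_force: 4.1
```

{"name": "apply_moves", "arguments": {
  "plan": [
    [0,0.003,0.001,0,0],
    [0,0.002,0,0,0],
    [0,0,0,0,0]
  ]
}}

```text
time_s: 49.32
ee_pos: [0.4963, -0.2795, 0.0304]
tool_rot: [3.141, -0.035, 0.001]
wrist_force: [0.8, -0.8, 1.0]
width: 0.0003
finger_force: 0.0
```

{"name": "apply_moves", "arguments": {
  "plan": [
    [0,0.002,0,0,0],
    [0,0,0,0,0]
  ]
}}

```text
time_s: 49.58
ee_pos: [0.4973, -0.2797, 0.0304]
tool_rot: [3.141, -0.035, -0.003]
wrist_force: [-5.4, 0.7, 4.5]
width: -0.0002
finger_force: 2.7
```

{"name": "apply_moves", "arguments": {
  "plan": [
    [0,0.002,0,0,0],
    [0,0.001,0,0,0],
    [0,0,0,0,0]
  ]
}}

```text
time_s: 49.95
ee_pos: [0.4973, -0.2797, 0.0304]
tool_rot: [-3.141, 0.035, 0.012]
wrist_force: [-12.5, 1.3, 10.4]
width: 0.0001
finger_force: 6.5
```

{"name": "apply_moves", "arguments": {
  "plan": [
    [0,-0.015,0,0,0],
    [0,-0.02,0,0,0],
    [0,-0.01,0,-0.04,0],
    [0,0,0,-0.05,0],
    [0,0,0,-0.05,0],
    [0,0.01,-0.015,-0.02,0],
    [0,0,0,0,0],
    [0,0,0,0,0]
  ]
}}

```text
time_s: 50.95
ee_pos: [0.4661, -0.2636, 0.1893]
tool_rot: [-3.141, 0.035, 0.001]
wrist_force: [-0.8, -0.6, -0.8]
width: -0.0002
finger_force: 0.0
```

Run:
```python
from h import *
door('d2'); knobs('w21')
s,R=st(); i=camera_info("wrist"); p=np.load("pics/w21.npz")["p"]; d=np.load("pics/w21.npz")["d"]
P=cloud(i,d); m=(P[...,2]>.012)&(P[...,2]<.058)&(P[...,0]<.505)&(P[...,0]>.4)&(P[...,1]<-.17)&(P[...,1]>-.34); print("out front",m.sum(),np.round(P[m].min(0),3) if m.any() else "")
x=np.array([1,-.0229]); w=np.array([.5074,-.2489])+.166*x; print("button",w,np.round((np.r_[w,.12]-s["ee_pos"])@R,4))
cv2.imwrite("pics/z9.png",p)
```

```text
t 50.95 pos [ 0.4661 -0.2636  0.1893] xax [ 1.    -0.022 -0.001] z [-0.001  0.001 -1.   ] w -0.0002 F [-0.8 -0.6 -0.8] ff 0 q6 1.77
wrist few 13
top few 0
t 51.05 pos [ 0.4657 -0.2638  0.189 ] xax [ 1.    -0.022 -0.002] z [-0.002  0.001 -1.   ] w 0.0001 F [-0.6 -0.5 -0.4] ff 0 q6 1.77
knob cab [0.0236 0.0515] tool [ 0.065 -0.067  0.103] 381
knob cab [ 0.0233 -0.0516] tool [0.065 0.036 0.103] 360
t 51.10 pos [ 0.4658 -0.2638  0.1891] xax [ 1.    -0.023 -0.002] z [-0.002  0.001 -1.   ] w -0.0001 F [ 0.1  0.4 -0.9] ff 0 q6 1.77
out front 0 
button [ 0.6734    -0.2527014] [ 0.2074 -0.0157  0.0687]
```

View pics/z9.png

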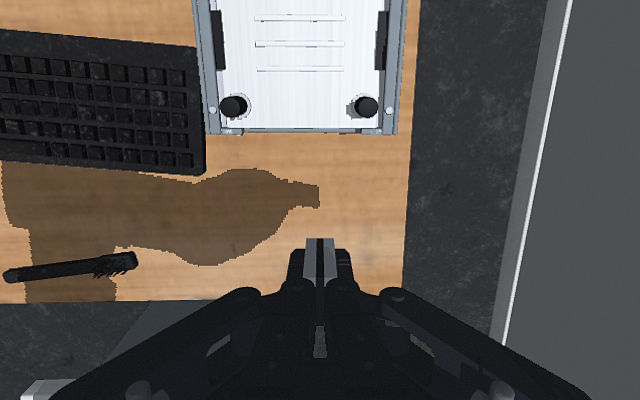

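The door is flush with the front (edge at row ~133) and the knobs are still square at (233,105) and (366,105). Next is the start button.

{"name": "apply_moves", "arguments": {
  "plan": [
    [0,0.0344,-0.0026,0,0],
    [0,0.0344,-0.0026,0,0],
    [0,0.0344,-0.0026,0,0],
    [0,0.0344,-0.0026,0,0],
    [0,0.0344,-0.0026,0,0],
    [0,0.0344,-0.0027,0,0],
    [0,0,0,0.035,0],
    [0,0,0,0.035,0],
    [0,0,0,0.015,0],
    [0,0,0,0,0],
    [0,0,0,0,0]
  ]
}}

```text
time_s: 52.48
ee_pos: [0.674, -0.2532, 0.1072]
tool_rot: [3.14, -0.035, 0.004]
wrist_force: [-0.7, 0.2, 1.1]
width: 0.0
finger_force: 0.0
```

Run:
```python
from h import *
s,R=st(); i,p,d=cam("wrist","w22"); P=cloud(i,d); T=(P-s["ee_pos"])@R
m=(P[...,2]>.075)&(P[...,2]<.095)&(abs(P[...,0]-.673)<.03)&(abs(P[...,1]+.2525)<.03)&(T[...,2]>.006); q=P[m]
print(m.sum(),np.round([q.min(0),q.max(0)],4).tolist(), np.round(np.percentile(q[:,2],[10,50,90]),4)); t=q[q[:,2]>.083]; print(np.round([t.min(0),t.max(0)],4).tolist())
```

```text
t 52.48 pos [ 0.674  -0.2532  0.1072] xax [ 1.    -0.022  0.003] z [ 0.003 -0.001 -1.   ] w 0.0000 F [-0.7  0.2  1.1] ff 0 q6 1.69
2917 [[0.66, -0.2742, 0.075], [0.6949, -0.2328, 0.0906]] [0.0777 0.0791 0.0887]
[[0.6657, -0.2663, 0.083], [0.6873, -0.241, 0.0906]]
```

{"name": "apply_moves", "arguments": {
  "plan": [
    [0,0,0,0.012,0],
    [0,0,0,0.004,0],
    [0,0,0,0.003,0],
    [0,0,0,0.003,0],
    [0,0,0,0,0]
  ]
}}

```text
time_s: 53.15
ee_pos: [0.673, -0.2526, 0.0835]
tool_rot: [3.141, -0.035, -0.0]
wrist_force: [-1.7, 0.9, 2.5]
width: -0.0005
finger_force: 1.2
```

{"name": "apply_moves", "arguments": {
  "plan": [
    [0,0,0,0.002,0],
    [0,0,0,0,0]
  ]
}}

```text
time_s: 53.4
ee_pos: [0.6732, -0.2527, 0.0815]
tool_rot: [3.141, -0.035, 0.001]
wrist_force: [-1.6, 0.5, 2.9]
width: 0.0001
finger_force: 1.7
```

{"name": "apply_moves", "arguments": {
  "plan": [
    [0,0,0,0.002,0],
    [0,0,0,0,0]
  ]
}}

```text
time_s: 53.65
ee_pos: [0.6733, -0.2527, 0.0806]
tool_rot: [3.141, -0.034, 0.001]
wrist_force: [-3.7, 1.8, 7.6]
width: 0.0003
finger_force: 3.9
```

{"name": "apply_moves", "arguments": {
  "plan": [
    [0,0,0,0.0015,0],
    [0,0,0,0,0]
  ]
}}

```text
time_s: 53.9
ee_pos: [0.6733, -0.2527, 0.0805]
tool_rot: [3.14, -0.034, 0.003]
wrist_force: [-6.1, 2.8, 13.2]
width: -0.0003
finger_force: 6.5
```

{"name": "apply_moves", "arguments": {
  "plan": [
    [0,0,0,-0.01,0],
    [0,0,0,-0.03,0],
    [0,0,0,-0.04,0],
    [0,-0.03,0,-0.03,0],
    [0,-0.04,0,0,0],
    [0,-0.04,0,0,0],
    [0,-0.04,0,0,0],
    [0,-0.04,0,0,0],
    [0,0,0,0,0],
    [0,0,0,0,0],
    [0,0,0,0,0]
  ]
}}

```text
time_s: 55.28
ee_pos: [0.4841, -0.2483, 0.1874]
tool_rot: [-3.141, 0.034, 0.0]
wrist_force: [0.3, -0.1, -0.3]
width: -0.0001
finger_force: 0.0
```

Run:
```python
from h import *
knobs('w23'); i=camera_info("wrist"); d=np.load("pics/w23.npz")["d"]
P=cloud(i,d); m=(P[...,2]>.012)&(P[...,2]<.058)&(P[...,0]<.503)&(P[...,0]>.4)&(P[...,1]<-.17)&(P[...,1]>-.34); print("out front",m.sum())
it,p,dt=cam("top","t3")
for n,b in (("bottle",((.56,.62),(.24,.3))),("jar",((.63,.7),(-.06,0))),("roll",((.3,.39),(.18,.28)))):
    for k in ("top0","t3"):
        f=np.load(f"pics/{k}.npz"); print(n,k,[np.round(q[:,:2].mean(0),3).tolist() for a,q in blobs(it,f["d"],b,.012,.12,25)])
f=np.load("pics/t3.npz"); print([np.round([q.min(0),q.max(0)],3).tolist() for a,q in blobs(it,f["d"],((.60,.74),(-.30,-.21)),.074,.1,8)])
```

```text
t 55.27 pos [ 0.4841 -0.2483  0.1874] xax [ 1.    -0.022 -0.   ] z [-0.  0. -1.] w -0.0001 F [ 0.3 -0.1 -0.3] ff 0 q6 1.74
knob cab [0.0235 0.0516] tool [ 0.047 -0.051  0.101] 361
knob cab [ 0.0235 -0.0517] tool [0.047 0.051 0.101] 356
out front 0
bottle top0 [[0.59, 0.268]]
bottle t3 [[0.591, 0.267]]
jar top0 [[0.667, -0.026]]
jar t3 [[0.667, -0.026]]
roll top0 [[0.348, 0.226]]
roll t3 [[0.348, 0.226]]
[[[0.698, -0.3, 0.074], [0.728, -0.275, 0.082]], [[0.669, -0.271, 0.074], [0.696, -0.232, 0.095]]]
```

Everything is closed, the button was pressed and released, and the bystanders haven't moved. Handing in.

```bash
python3 -c "
from plant import sign_off
print(sign_off())"
```

```text
the job is handed in; nothing more can be done
None
```

Job handed in at about 55 s: both nozzles present (bent and short) stand on the chamber floor, the shutter is home and square, the door is latched, start was pressed fully and released last, and the bystanders did not move; one mismatch found was that the closed fingertips sit at the TCP, not 22 mm ahead as described, so I worked from measured offsets.

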